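# Spring a wheel hub into the bench stand

## Robot

A 7-joint arm with a two-finger parallel gripper is mounted at the origin on the work surface. World frame = base frame: x ahead of the robot, y to its left, z up, the work surface at z = 0. Lengths are in m, angles in rad, forces in N, time in s.
With the tool pointing down it reaches from about 0.425 to 0.95 m from the base axis. Payload 4.7 kg.
Tool frame: the origin (TCP) lies midway between the tips of the shut fingers; the grasp point (between the pads) lies 19 mm behind it (grip_point_offset is the distance from the TCP to the grasp point, in m); y points along the fingers, z is the direction in which the jaws open and shut, and the axes are right-handed (so a half turn about y gives the same grasp; the last joint's range is limited). The gripper opens to 87 mm and grips with 3 to 60 N. Pads are 19 mm wide; open, the fingers measure 117 mm over their backs; the gripper's body (75 mm by 190 mm) begins 51 mm behind the grasp point.
Start: joints at [-1.301, 0.469, -0.049, 1.532, 0.024, 1.141, -0.082], TCP at [0.199, 0.645, 0.191] pointing down, gripper open.
Joint ranges: [-2.59, 2.59], [-0.33, 1.99], [-1.39, 1.29], [0.1, 2.45], [-1.04, 4.18], [0.21, 1.99], [-2.66, 2.66]. Speed limits (rad/s): [2.57, 2.57, 3.14, 3.14, 3.14, 3.14, 3.14].

## Interface

Orientations are given as a unit quaternion [x, y, z, w].
In Python, from cell import * gives the robot as it stands.
- The arm moves only by the tool send_rows, never from a script. Its argument "rows" is a list of rows, each a list of 7 numbers: the turn, a rotation vector about the tool's x, y, z in degrees, then the shift along the tool's x, y, z in mm, then the opening in per cent of the stroke, from 0 (shut) to 100 (fully open). In form: [[wx, wy, wz, dx, dy, dz, hand], ...]. A call has 1 to 8 rows; each row shifts and turns the commanded pose from where the row before left it, along the tool's axes as they then stand; what a row does not reach is not made up. A row lasts 1/12 s, in which the tool goes at most 41.7 mm and 7.16 degrees, less where a joint would pass 70% of its speed; a pose out of reach is approached as far as the arm can. A call is refused whole if a number of a shift passes 41.7 or a number of a turn 7.16, either way. A call with a gripper value outside its range is refused whole. The fingers move at their own pace and stop on an object; "newtons" is the grip in N (left out, the last holds). Time passes only in rows, so rows that do not move let the fingers close. It gives the time, the measured TCP pose, the force and the opening at its end, in the units of the state.
- read_state(): the state, without advancing time (a new reading comes with each control period).
- snapshot(name): name is "scene" or "top" or "wrist"; returns a dict with "frame" (420x560x3 uint8, red, green, blue), "range_z" (420x560 float32, m along the optical axis (not along the pixel's ray), 0 where there is no reading), "camera_matrix" (3x3 intrinsics, pixels), "origin" and "orientation" of the camera in the world; the wrist camera has in their place "T_tool_cam" (4x4, takes a point from camera to tool coordinates, whose origin is the TCP and whose axes are the tool frame's). Camera axes: x right, y up, looking along -z (the intrinsics and any distortion apply to the point x, -y, -z); pixel columns grow to the right and rows downward; lengths in m; the calibration is good to about 2 mm. A picture is of the moment at which its call begins: read the wrist's pose just before it.
- sign_off(): hands the job in, once; it reports no verdict.
The state is a dict: "t": time; "joint_positions": joint angles; "qvel": joint speeds; "effort": joint torques, N m; "ee_pos": TCP position; "ee_rot": TCP orientation; "contact_force": force on the tool from outside, world axes, zero at the start; "moment": the same for the moment, N m; "opening": finger opening in m.
Only numpy, scipy, OpenCV 4.12 (cv2) and the standard library are available. Lean on these libraries where they do the work, as an engineer would, in place of code of your own. Each camera call takes 0.05 s, during which the arm holds its last target.

## Task

Take the wheel hub out of its V cradle and mount it between the two end cups of the hub stand: hold its sprung plunger against the tall-walled open-topped cup to compress the spring, bring the hub down into line, and let the spring push the plain stub fully home in the closed cup, then let go. Be gentle: never press the hub against the stand with more than 20 N, and leave the other things on the bench where they are.

Things in the scene. Friction and masses are not known exactly. Their poses are not given: they have to be found in the camera images.
- hub: Bare dark-metal bicycle wheel hub, 0.2-0.4 kg, lying in the cradle. Origin on its axis, midway between the flanges; x runs along the hub towards the sprung plunger. Barrel 32 mm diameter (grip across it, within 30 mm of the origin), two flanges 50 mm diameter, 33.5-38.5 mm from the origin, end caps 22 mm diameter out to 44 mm. Its roll about x does not matter.
- stub_tip (a point): End of the hub's fixed stub, on the axis 64 mm from the hub's origin at its -x end. The stub is 12 mm diameter and 20 mm long, with a bevelled tip.
- plunger_tip (a point): Round end of the sprung plunger (10 mm diameter; polished, it slides easily, friction about 0.12), on the hub's axis, 82 mm from the hub's origin at its +x end when fully out.
- plunger (a joint): How far the plunger is pushed into the hub, m: 0 = fully out, 0.024 = solid. The spring gives 1.2 N at 0 and 0.4 N more per mm (10.8 N at 24 mm); past that it is rigid and the force jumps. In the stand, the stub clears the closed cup's face once the plunger is in by more than 18 mm; fully home it is in by about 8 mm.
- stand: Hub stand: base 240 x 90 mm fixed to the bench, carrying a saddle with both end cups. Origin on the bench under the base's middle; x along the line of cups towards the open-topped cup, z up. The saddle is clamped up to 7 mm either way along x of the middle (cup spacing fixed at 128 mm, mouth to wall). Its place is NOT measured: find it by touch. It does not slide. Its plate is 51 mm below the cup axis.
- stand_axis (a point): Point of the base on the cup axis (line through both cups), 75 mm straight above the stand's origin; axes as the stand's. A seated hub's origin lies on the cup axis, at the saddle's middle: up to 7 mm in x from this point.
- closed_cup_mid (a point): Mouth of the closed cup if the saddle stood in the middle (true place up to 7 mm off in x). The cup is a blind bore along x, 15 mm diameter, 10 mm deep, bevelled, in the +x face of a block 22 mm long in x, 32 mm wide, reaching 12.5 mm above and below the cup axis. The hub's flanges pass over the block only with the hub's axis over 38 mm above the cup axis.
- open_cup_mid (a point): Point on the open-topped cup's back wall, on the cup axis, if the saddle stood in the middle (true place up to 7 mm off in x). Flat upright wall facing -x, 36 mm wide, top 46 mm above the cup axis. Before it, over 10 mm in x, a slot open upwards, 13 mm wide, flared at the top (lips end 20 mm above the cup axis), floor 5.5 mm below the cup axis.
- cradle: Wooden plate 130 x 80 x 6 mm, fixed, with two grey V blocks that carry the hub under its flanges (36 mm either side of the middle, reaching 28 mm high) and leave its barrel free. Origin on the bench under its middle, x along the hub. The hub's axis lies 37 mm above the bench.
- jar: grey screw-top grease jar, 56 wide, 65 tall; a bystander
- wrench: steel spanner lying flat; a bystander
- screwdriver: screwdriver lying flat; a bystander
- partsbin: open parts bin 120 x 100 x 55; a bystander
- puck: flat black rubber ring 72 across, 14 thick; a bystander
- spokekey: small round metal disc 32 across, 8 thick; a bystander
- drill: cordless drill lying on its side, about 250 x 190 x 56; a bystander

How it is judged:
On the way, in this order (a step that is already met when the one before it is completed fails the run):
1. the hub is lifted out of the cradle (height (world z) of hub above 0.07 m and contact force between hub and cradle below 0.1 N), for 0.2 s.
2. the plunger is pushed in against the stand (value of joint plunger above 0.015 m and contact force between hub and stand above 1 N), for 0.2 s.
At the end, for the whole second after the job is handed in: Plunger in the open-topped cup, stub fully home in the closed one: plunger in by 5 to 10.5 mm, hub's origin within 5 mm of the cup axis in y and z and 12 mm of the stand's middle in x, in line within 0.06 rad, borne by the stand, at rest, let go (value of joint plunger between 0.005 and 0.0105 m and y of hub in the frame of stand_axis between -0.005 and 0.005 m and z of hub in the frame of stand_axis between -0.005 and 0.005 m and x of hub in the frame of stand_axis between -0.012 and 0.012 m and x of plunger_tip in the frame of stand above 0.05 m and angle between the x axis of hub and the x axis of stand, either way round below 0.06 rad and contact force between hub and stand above 1 N and linear speed of hub below 0.02 m/s); the robot touches nothing.
It fails at once if the hub is pressed on the stand with more than 20 N (contact force between hub and stand above 20 N).
It fails at once if a bystander is moved by more than 20 mm (distance of any of jar, wrench, screwdriver, partsbin, puck, spokekey, drill from where it was at the start of the episode above 0.02 m).
It also fails if it takes over 58 s, if anything falls off the work surface, if the arm or the gripper's body presses on something with over 40 N, if the wrist force passes 120 N, or if a joint passes its speed limit or range.

## Working session

There is one attempt and no reset: what is moved stays moved. The work goes in short steps, Python scripts to look and compute and a tool call to move; the robot and the scene stay as the last step left them, time stands still between calls to the robot, and variables do not carry over. Pictures are saved under pics/ and viewed, and the job is handed in when it is done.

Besides the shell and the picture viewer there is one more tool, called as name(argument=value, ...) on one line, values as JSON. send_rows: Moves the arm, as the interface text tells. Its arguments: {"type":"object","properties":{"rows":{"type":"array"},"newtons":{"type":"number"}},"required":["rows"]}

```bash
ls; mkdir -p pics
python3 - <<'E'
from cell import *
import cv2,pickle
s=read_state();print({k:(v if not hasattr(v,'__len__') else [round(float(x),4) for x in v]) for k,v in s.items()})
for n in ["scene","top","wrist"]:
    d=snapshot(n);pickle.dump(d,open(f'{n}0.pkl','wb'));cv2.imwrite(f'pics/{n}0.png',d["frame"][:,:,::-1])
    print(n,{k:v for k,v in d.items() if k not in("frame","range_z")})
E
```

```text
pics
{'t': 0.0, 'joint_positions': [-1.3009, 0.4695, -0.0486, 1.5337, 0.0241, 1.141, -0.0823], 'qvel': [-0.001, -0.0003, -0.0006, 0.0003, -0.0002, -0.0006, -0.0006], 'effort': [0.0005, -50.7966, -0.0808, -23.6168, -0.0615, 0.0377, 0.0002], 'ee_pos': [0.1985, 0.6444, 0.1896], 'ee_rot': [0.6999, -0.1053, 0.1052, -0.6985], 'contact_force': [0.2064, 0.3401, -1.2115], 'moment': [0.0204, -0.0225, 0.0301], 'opening': 0.08710362494254817}
scene {'camera_matrix': array([[455.52633428,   0.        , 277.05988218],
       [  0.        , 455.52633428, 211.59452805],
       [  0.        ,   0.        ,   1.        ]]), 'origin': array([1.03574417, 0.69878091, 1.03985611]), 'orientation': array([0.09357027, 0.33979777, 0.8959734 , 0.27021056])}
top {'camera_matrix': array([[451.5525247 ,   0.        , 278.97939959],
       [  0.        , 451.5525247 , 209.48767687],
       [  0.        ,   0.        ,   1.        ]]), 'origin': array([ 0.38582583, -0.02611724,  1.16460049]), 'orientation': array([-0.06784875,  0.06541836,  0.71096125, -0.69688671])}
wrist {'camera_matrix': array([[375.67114028,   0.        , 279.14855417],
       [  0.        , 375.67114028, 208.74062776],
       [  0.        ,   0.        ,   1.        ]]), 'T_tool_cam': array([[-3.84454069e-04, -9.63567648e-01, -2.67464464e-01,
        -7.38208420e-02],
       [ 7.62789902e-04,  2.67464123e-01, -9.63567518e-01,
        -1.93045123e-01],
       [ 9.99999635e-01, -5.74466645e-04,  6.32172002e-04,
         1.18225125e-04],
       [ 0.00000000e+00,  0.00000000e+00,  0.00000000e+00,
         1.00000000e+00]])}
```

View pics/scene0.png

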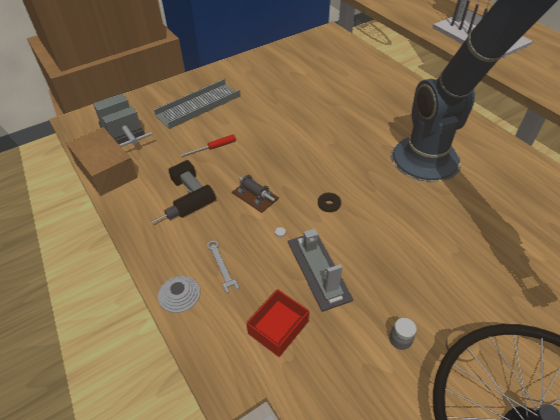

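View pics/top0.png

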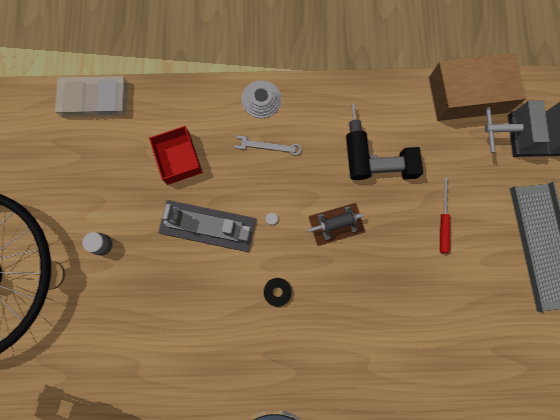

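View pics/wrist0.png

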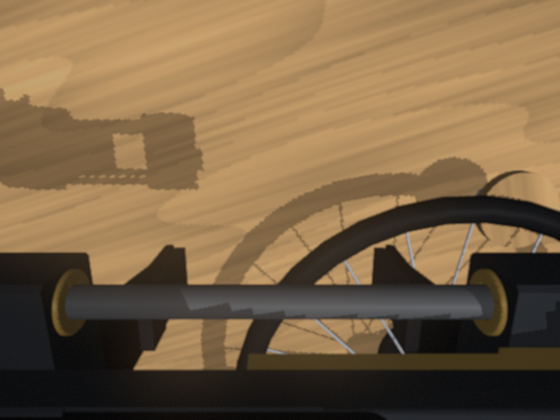

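```bash
cat > h.py <<'E'
import numpy as np,cv2,pickle
from scipy.spatial.transform import Rotation as R
def cam(d):
    return d['camera_matrix'],R.from_quat(d['orientation']).as_matrix(),np.array(d['origin'])
def ray(d,u,v):
    K,M,o=cam(d); p=np.array([(u-K[0,2])/K[0,0],-(v-K[1,2])/K[1,1],-1.]); return o,M@p
def plane(d,u,v,z):
    o,r=ray(d,u,v); return o+r*(z-o[2])/r[2]
def cloud(d):
    K,M,o=cam(d);z=d['range_z'];v,u=np.mgrid[:z.shape[0],:z.shape[1]]
    p=np.stack([(u-K[0,2])/K[0,0]*z,-(v-K[1,2])/K[1,1]*z,-z],-1)
    return p@M.T+o
def proj(d,P):
    K,M,o=cam(d); p=(np.asarray(P)-o)@M; return np.stack([K[0,0]*p[...,0]/-p[...,2]+K[0,2],K[1,1]*-p[...,1]/-p[...,2]+K[1,2]],-1)
def tri(d1,p1,d2,p2):
    o1,r1=ray(d1,*p1);o2,r2=ray(d2,*p2);r1/=np.linalg.norm(r1);r2/=np.linalg.norm(r2)
    t=np.linalg.lstsq(np.stack([r1,-r2],1),o2-o1,rcond=None)[0]
    a,b=o1+t[0]*r1,o2+t[1]*r2; return (a+b)/2,np.linalg.norm(a-b)
def wcam(d,pos,quat):
    T=d['T_tool_cam'];M=R.from_quat(quat).as_matrix(); d=dict(d)
    d['origin']=M@T[:3,3]+pos; d['orientation']=R.from_matrix(M@T[:3,:3]).as_quat(); return d
E
python3 - <<'E'
from h import *
t=pickle.load(open('top0.pkl','rb'));s=pickle.load(open('scene0.pkl','rb'))
print((t['range_z']>0).mean(),(s['range_z']>0).mean())
a=cv2.resize(t['frame'][190:260,150:380],None,fx=3.4,fy=3.4,interpolation=cv2.INTER_CUBIC)[:,:,::-1]
b=cv2.resize(s['frame'][165:315,220:360],None,fx=2.4,fy=2.4,interpolation=cv2.INTER_CUBIC)[:,:,::-1]
c=np.zeros((600,790,3),np.uint8);c[:a.shape[0],:a.shape[1]]=a;c[240:240+b.shape[0],:b.shape[1]]=b
cv2.imwrite('pics/crop.png',c)
for u,v in [(100,330),(280,120),(450,300)]: print(plane(t,u,v,0),cloud(t)[v,u])
C=cloud(t)
for (u0,u1,v0,v1) in [(155,260,195,255),(300,370,200,250)]:
    P=C[v0:v1,u0:u1].reshape(-1,3); 
    print(np.histogram(P[:,2],bins=np.arange(-.005,.14,.005))[0], P[P[:,2]>.01].min(0),P[P[:,2]>.01].max(0))
E
```

```text
0.9958673469387755 0.9960969387755102
[0.31041029 0.42969024 0.        ] [3.10424905e-01 4.29601881e-01 2.25753070e-04]
[ 0.85684235 -0.03191496  0.        ] [ 0.85721009 -0.03191948 -0.00090925]
[ 0.36693492 -0.45131849  0.        ] [ 0.36692106 -0.45163059 -0.00085481]
[1613 1416  879  681  159  678  314    9   19   12   13   15   13   16
   37   23   10   33  120   37   14    9    9   10   32   42    1    0
    0] [ 0.38582583 -0.02611724  0.01000712] [0.6348941  0.28695368 1.16460049]
[1004 1221  520   36   29   52   35   14   46  111  134  194   46   22
    0    0    0    0    0    0    0    0    0    0    0    0    0    0
    0] [ 0.38582583 -0.23434405  0.01001069] [ 0.60980944 -0.02611724  1.16460049]
```

View pics/crop.png

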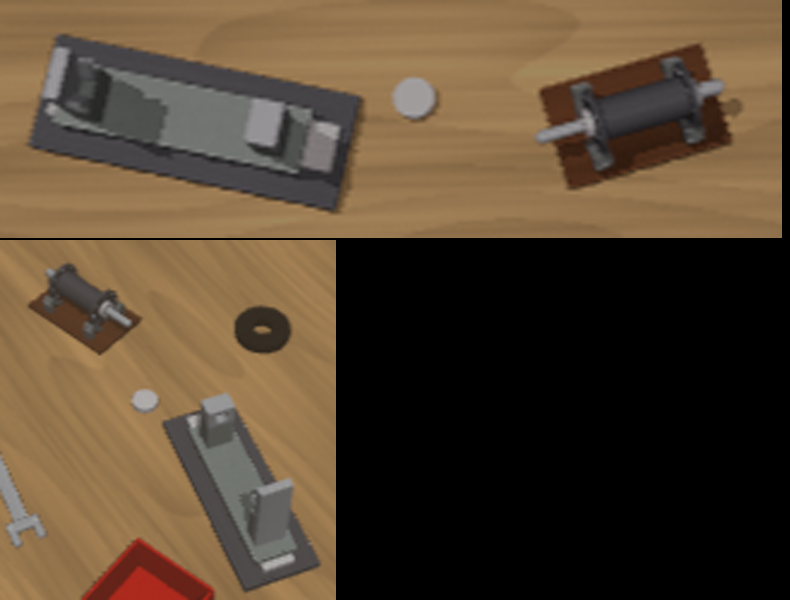

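Run:
```python
from h import *
for n in ['top','scene']:
    d=pickle.load(open(n+'0.pkl','rb'));C=cloud(d);F=d['frame'].astype(int)
    hsv=cv2.cvtColor(d['frame'],cv2.COLOR_RGB2HSV)
    box=(155,260,195,255) if n=='top' else (285,356,225,310)
    u0,u1,v0,v1=box
    m=np.zeros(F.shape[:2],bool);m[v0:v1,u0:u1]=True
    z=C[...,2]
    mk=m&(((hsv[...,1]<75)))   # grey
    k=cv2.morphologyEx(mk.astype(np.uint8)*255,cv2.MORPH_OPEN,np.ones((2,2)))
    cv2.imwrite(f'pics/m_{n}.png',cv2.resize(k[v0-5:v1+5,u0-5:u1+5],None,fx=5,fy=5,interpolation=0))
    cs=cv2.findContours(k,0,2)[0];c=max(cs,key=cv2.contourArea)
    r=cv2.minAreaRect(c);print(n,r)
    zz=z[mk];print('heights',np.histogram(zz,bins=np.arange(-.004,.14,.004)))
    # darkest (base) pixels
    dk=mk&(F.sum(2)<230)
    print('base z median',np.median(z[dk]),dk.sum())
    # rectangle in world for grey points with z>0.003
    for zp in (0.006,0.01,0.012):
        pts=np.array([plane(d,u+0,v+0,zp)[:2] for u,v in c[:,0]],np.float32)
        rr=cv2.minAreaRect((pts*1000));print(zp,rr,)
```

```text
top ((207.93678283691406, 226.4034881591797), (91.9833755493164, 34.4274787902832), 11.768288612365723)
heights (array([  3,  14, 333, 909, 283, 123, 534, 429,  32,  11,  14,   9,  12,
        10,  12,  10,  16,  14,  30,  18,   8,  21,  99,  52,  24,   8,
         6,   7,  10,   7,  30,  39,   4,   0,   0]), array([-0.004,  0.   ,  0.004,  0.008,  0.012,  0.016,  0.02 ,  0.024,
        0.028,  0.032,  0.036,  0.04 ,  0.044,  0.048,  0.052,  0.056,
        0.06 ,  0.064,  0.068,  0.072,  0.076,  0.08 ,  0.084,  0.088,
        0.092,  0.096,  0.1  ,  0.104,  0.108,  0.112,  0.116,  0.12 ,
        0.124,  0.128,  0.132,  0.136]))
base z median 0.010288700532237627 1753
0.006 ((566.6555786132812, 161.57559204101562), (240.2372589111328, 89.61976623535156), 77.1085433959961)
0.01 ((566.0313110351562, 160.92759704589844), (239.40786743164062, 89.310302734375), 77.1085205078125)
0.012 ((565.7191772460938, 160.60357666015625), (238.99314880371094, 89.1556167602539), 77.1085205078125)
scene ((323.0000305175781, 270.0000305175781), (83.18172454833984, 37.565940856933594), 63.43495178222656)
h
[... 191 characters left out ...]
0,   0,   0]), array([-0.004,  0.   ,  0.004,  0.008,  0.012,  0.016,  0.02 ,  0.024,
        0.028,  0.032,  0.036,  0.04 ,  0.044,  0.048,  0.052,  0.056,
        0.06 ,  0.064,  0.068,  0.072,  0.076,  0.08 ,  0.084,  0.088,
        0.092,  0.096,  0.1  ,  0.104,  0.108,  0.112,  0.116,  0.12 ,
        0.124,  0.128,  0.132,  0.136]))
base z median 0.00851890679091527 927
0.006 ((561.951416015625, 165.80856323242188), (254.96522521972656, 106.48287200927734), 77.59088897705078)
0.01 ((563.7844848632812, 167.87066650390625), (253.9788055419922, 106.07090759277344), 77.59089660644531)
0.012 ((564.7010498046875, 168.9016876220703), (253.48556518554688, 105.86492919921875), 77.59089660644531)
```

View pics/m_top.png

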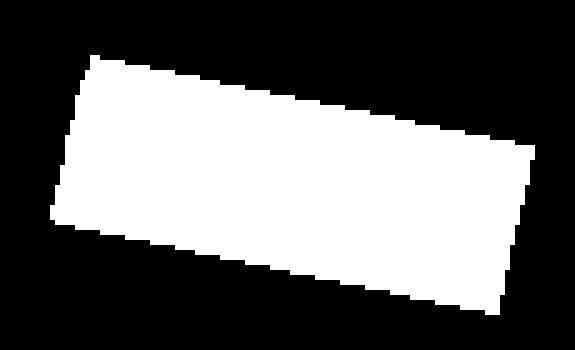

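View pics/m_scene.png

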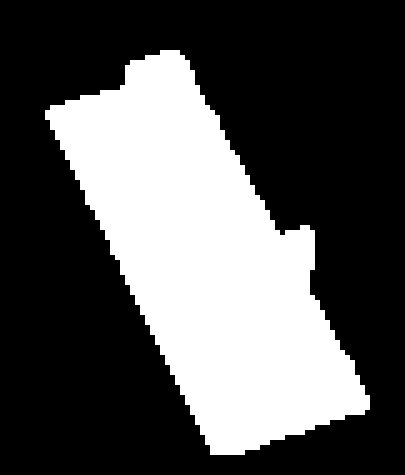

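```bash
cat >> h.py <<'E'
def tmask(d,box,sat):
    hsv=cv2.cvtColor(d['frame'],cv2.COLOR_RGB2HSV);u0,u1,v0,v1=box
    m=np.zeros(hsv.shape[:2],np.uint8);m[v0:v1,u0:u1]=(hsv[v0:v1,u0:u1,1]<sat)*255
    return m
def goto(pos,xdir,st):
    """rows needed to reach TCP pos with tool y down, tool x along +-xdir(horizontal)"""
    M=R.from_quat(st['ee_rot']).as_matrix(); x=np.array([xdir[0],xdir[1],0.]);x/=np.linalg.norm(x)
    y=np.array([0,0,-1.]);T=np.stack([x,y,np.cross(x,y)],1)
    w=R.from_matrix(M.T@T).as_rotvec(degrees=True); s=M.T@(np.array(pos)-st['ee_pos'])*1000
    sT=T.T@(np.array(pos)-st['ee_pos'])*1000
    print('turn',w.round(2),'shift now',s.round(1),'shift in target axes',sT.round(1)); return T
E
python3 - <<'E'
from h import *
from cell import *
st=read_state();print(R.from_quat(st['ee_rot']).as_matrix().round(3))
t=pickle.load(open('top0.pkl','rb'));s=pickle.load(open('scene0.pkl','rb'))
for d,box in((t,(295,372,200,250)),(s,(228,285,168,215))):
    C=cloud(d);m=tmask(d,box,90)>0
    P=C[m];q=(P[:,2]>.025);P=P[q];uv=np.argwhere(m)[q][:,::-1]
    c=P[:,:2].mean(0);U,S,V=np.linalg.svd(P[:,:2]-c);a=V[0];a*=np.sign(a[1])
    k=(P[:,:2]-c)@a;l=(P[:,:2]-c)@np.array([-a[1],a[0]])
    print('c',c,'axis',a,np.degrees(np.arctan2(a[1],a[0])),'ext',k.min(),k.max(),'lat',l.min(),l.max(),len(k))
    for e in(k.argmin(),k.argmax()): print(uv[e],P[e])
    for lo in np.arange(-.09,.1,.01):
        j=(k>lo)&(k<lo+.01)
        if j.sum()>2: print(round(lo,3),j.sum(),l[j].min().round(3),l[j].max().round(3),P[j,2].max().round(3))
E
```

```text
[[ 0.956 -0.     0.294]
 [-0.294 -0.001  0.956]
 [ 0.    -1.    -0.002]]
c [ 0.56424985 -0.16729564] axis [-0.39467638  0.9188202 ] 113.2457922710136 ext -0.06815080207992052 0.20013731509410454 lat -0.034899434244219776 0.10821981101843405 596
[362 215] [ 0.58214468 -0.23378105  0.04030201]
[333 217] [ 0.38582583 -0.02611724  1.16460049]
-0.07 14 0.002 0.013 0.044
-0.06 17 0.0 0.011 0.046
-0.05 48 -0.025 0.032 0.065
-0.04 77 -0.026 0.031 0.064
-0.03 50 -0.013 0.03 0.055
-0.02 50 -0.015 0.016 0.055
-0.01 47 -0.016 0.015 0.055
-0.0 51 -0.018 0.013 0.057
0.01 50 -0.019 0.012 0.055
0.02 59 -0.034 0.02 0.063
0.03 76 -0.035 0.022 0.062
0.04 16 -0.013 0.02 0.044
0.05 15 -0.015 -0.005 0.044
0.06 15 -0.016 -0.007 0.046
0.07 7 -0.016 -0.009 0.045
c [ 0.57490628 -0.15630596] axis [0.38101707 0.924568  ] 67.6033036906189 ext -0.06890978322475284 0.9661730674793649 lat -0.1002732731010072 0.05014121667256659 376
[239 178] [ 0.58661468 -0.2356629   0.03131573]
[262 186] [1.03574417 0.69878091 1.03985611]
-0.07 4 -0.041 -0.032 0.042
-0.06 13 -0.039 -0.004 0.054
-0.05 21 -0.031 -0.008 0.06
-0.04 44 -0.044 -0.0 0.058
-0.03 48 -0.047 0.01 0.053
-0.02 35 -0.023 0.011 0.055
-0.01 35 -0.017 0.019 0.054
-0.0 44 -0.007 0.045 0.057
0.01 43 -0.002 0.034 0.063
0.02 58 -0.002 0.038 0.057
0.03 17 0.0 0.045 0.042
0.04 12 0.038 0.05 0.039
```

Run:
```python
from h import *
from cell import *
goto([.58,-.224,.22],[.26,-.965],read_state())
```

```text
turn [8.000e-02 5.781e+01 5.000e-02] shift now [ 620.2  -29.1 -717.9] shift in target axes [938.  -30.2 142.4]
```

send_rows(rows=[[0,0,0,35,-15,0,100],[0,0,0,38,-15,0,100],[0,0,0,38,0,0,100],[0,0,0,35,0,-20,100],[0,0,0,30,0,-28,100],[0,0,0,30,0,-28,100],[0,0,0,28,0,-30,100],[0,0,0,26,0,-32,100]])

```text
t: 0.82
ee_pos: [0.4076, 0.4346, 0.2202]
ee_rot: [0.699, -0.105, 0.105, -0.699]
contact_force: [1.0, 0.7, 0.2]
opening: 0.0873
```

send_rows(rows=[[0,0,0,24,0,-33,100],[0,0,0,24,0,-33,100],[0,0,0,24,0,-33,100],[0,0,0,24,0,-33,100],[0,0,0,24,0,-33,100],[0,0,0,24,0,-33,100],[0,0,0,24,0,-33,100],[0,0,0,24,0,-33,100]])

```text
t: 1.48
ee_pos: [0.5124, 0.1259, 0.2206]
ee_rot: [-0.699, 0.105, -0.105, 0.699]
contact_force: [1.1, 0.1, -0.1]
opening: 0.0871
```

send_rows(rows=[[0,6.4,0,24,0,-33,100],[0,6.4,0,24,0,-33,100],[0,6.4,0,28,0,-28,100],[0,6.4,0,28,0,-25,100],[0,6.4,0,28,0,-20,100],[0,6.4,0,28,0,-15,100]])

```text
t: 1.98
ee_pos: [0.5662, -0.0928, 0.2206]
ee_rot: [0.625, -0.332, 0.332, -0.624]
contact_force: [0.7, 0.6, -0.3]
opening: 0.087
```

Run:
```python
from h import *
from cell import *
st=read_state();print(st['t'],st['ee_pos'])
goto([.58,-.224,.22],[.26,-.965],st)
```

```text
1.9833 [ 0.56616144 -0.0927774   0.22055671]
turn [1.0e-02 1.9e+01 1.0e-02] shift now [116.4   0.6 -62.1] shift in target axes [130.3   0.6 -20.8]
```

send_rows(rows=[[0,6.4,0,32,0,-20,100],[0,6.4,0,34,0,-12,100],[0,6.2,0,36,0,-5,100],[0,0,0,10,0,0,100],[0,0,0,0,0,0,100],[0,0,0,0,0,0,100]])

```text
t: 2.48
ee_pos: [0.5845, -0.2079, 0.22]
ee_rot: [-0.563, 0.429, -0.427, 0.563]
contact_force: [0.9, 0.1, 0.2]
opening: 0.0868
```

```bash
cat >> h.py <<'E'
def wsnap(name):
    from cell import read_state,snapshot
    st=read_state();d=snapshot('wrist');d=wcam(d,np.array(st['ee_pos']),st['ee_rot']);d['ee']=st['ee_pos']
    pickle.dump(d,open(name+'.pkl','wb'));cv2.imwrite(f'pics/{name}.png',d['frame'][:,:,::-1]);return st,d
E
python3 - <<'E'
from h import *
st,d=wsnap('w1');print(st['t'],st['ee_pos'],R.from_quat(st['ee_rot']).as_matrix().round(3))
goto([.58,-.224,.22],[.26,-.965],st)
E
```

```text
2.4833 [ 0.5845452  -0.20789486  0.21999737] [[ 0.267 -0.001  0.964]
 [-0.964  0.001  0.267]
 [-0.001 -1.    -0.001]]
turn [ 0.05  0.43 -0.08] shift now [14.3 -0.  -8.7] shift in target axes [14.4 -0.  -8.6]
```

View pics/w1.png

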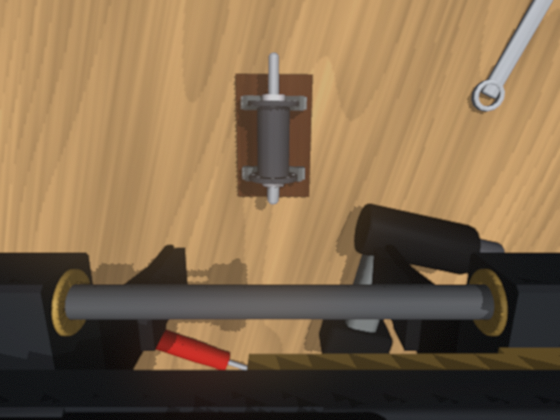

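Run:
```python
from h import *
d=pickle.load(open('w1.pkl','rb'));F=d['frame'];C=cloud(d)
a=cv2.resize(F[40:215,225:325],None,fx=3.4,fy=3.4,interpolation=cv2.INTER_CUBIC)[:,:,::-1]
cv2.imwrite('pics/w1c.png',a)
for v in range(50,210,6): print(v,[int(x) for x in F[v,255:294].mean(1)] if v%12==2 else '', C[v,274].round(3))
```

```text
50 [134, 133, 132, 134, 137, 139, 139, 139, 138, 136, 135, 135, 134, 134, 137, 139, 142, 144, 144, 142, 139, 138, 138, 140, 142, 143, 145, 144, 144, 144, 148, 153, 155, 156, 156, 159, 159, 161, 162] [ 0.545 -0.087 -0.002]
56  [ 0.548 -0.097  0.04 ]
62 [132, 135, 138, 138, 139, 137, 135, 134, 132, 132, 132, 133, 130, 126, 132, 149, 167, 180, 188, 188, 181, 169, 155, 142, 141, 148, 153, 156, 155, 156, 156, 157, 159, 160, 160, 161, 160, 158, 156] [ 0.549 -0.102  0.04 ]
68  [ 0.551 -0.107  0.041]
74 [89, 88, 85, 81, 79, 78, 78, 78, 78, 78, 80, 81, 89, 104, 128, 150, 168, 182, 189, 187, 179, 169, 153, 128, 105, 100, 101, 101, 101, 101, 102, 102, 103, 103, 102, 101, 100, 100, 99] [ 0.552 -0.112  0.041]
80  [ 0.554 -0.117  0.041]
86 [75, 74, 70, 64, 63, 61, 62, 62, 63, 63, 61, 60, 71, 97, 127, 151, 167, 182, 187, 185, 178, 168, 151, 120, 87, 74, 75, 77, 76, 76, 76, 75, 77, 78, 78, 78, 78, 78, 78] [ 0.555 -0.122  0.041]
92  [ 0.556 -0.128  0.041]
98 [113, 113, 112, 112, 107, 94, 88, 101, 126, 148, 162, 174, 186, 195, 201, 205, 207, 207, 207, 207, 207, 207, 207, 204, 199, 192, 184, 170, 152, 
[... 1322 characters left out ...]
-0.198  0.052]
176  [ 0.577 -0.203  0.052]
182 [66, 69, 70, 73, 75, 76, 79, 80, 84, 86, 88, 88, 89, 89, 90, 88, 87, 88, 87, 87, 87, 89, 90, 88, 89, 87, 87, 86, 84, 82, 80, 80, 79, 79, 73, 70, 69, 66, 66] [ 0.579 -0.208  0.059]
188  [ 0.581 -0.217  0.043]
194 [62, 60, 60, 62, 60, 60, 61, 61, 61, 60, 58, 65, 89, 117, 140, 159, 171, 179, 180, 177, 173, 165, 150, 123, 91, 74, 74, 75, 73, 73, 72, 74, 74, 75, 73, 74, 73, 74, 75] [ 0.582 -0.223  0.042]
200  [ 0.584 -0.229  0.042]
206 [126, 113, 108, 106, 106, 108, 107, 108, 106, 108, 119, 135, 144, 146, 144, 142, 141, 145, 150, 155, 157, 157, 157, 156, 158, 158, 158, 158, 158, 159, 161, 160, 160, 160, 161, 161, 161, 160, 157] [ 0.588 -0.246 -0.001]
```

View pics/w1c.png

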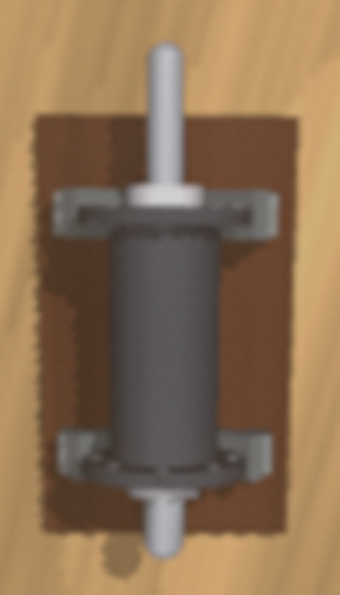

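Run:
```python
from h import *
from cell import *
d=pickle.load(open('w1.pkl','rb'));t=pickle.load(open('top0.pkl','rb'))
p=plane(d,273.5,53,.037);s=plane(d,273.2,203.3,.037);L=np.linalg.norm(p-s);a=(p-s)/L
print(p,s,L,'origin',s+a*.064, p-a*.082,'dir',a,np.degrees(np.arctan2(a[1],a[0])))
print(tri(d,(273.5,53),t,(308,230.5)),tri(d,(273.2,203.3),t,(362.2,215.2)))
o=(s+a*.064+p-a*.082)/2
g=goto([o[0],o[1],.037-.019],-a[:2],read_state())
```

```text
[ 0.54664313 -0.09405768  0.037     ] [ 0.58453925 -0.23377381  0.037     ] 0.14476433722834556 origin [ 0.56778546 -0.17200561  0.037     ] [ 0.56810893 -0.17319818  0.037     ] dir [-0.26177806  0.9651281   0.        ] 105.17559187455281
(array([ 0.54607753, -0.09532995,  0.04096595]), np.float64(0.002219578032595147)) (array([ 0.58545327, -0.23836832,  0.01866293]), np.float64(0.00023666311015647394))
turn [ 0.02  0.45 -0.11] shift now [-36.8 202.1  -7. ] shift in target axes [-37.2 202.1  -7.4]
```

send_rows(rows=[[0,0.4,0,0,30,-7,100],[0,0,0,0,35,0,100],[0,0,0,0,15,0,100],[0,0,0,0,0,0,100],[0,0,0,0,0,0,100]])

```text
t: 2.95
ee_pos: [0.578, -0.208, 0.1403]
ee_rot: [-0.562, 0.43, -0.428, 0.562]
contact_force: [0.6, -0.0, -0.2]
opening: 0.0873
```

Run:
```python
from h import *
st,d=wsnap('w2');print(st['t'],st['ee_pos'])
```

```text
2.95 [ 0.57803486 -0.20802552  0.14027624]
```

View pics/w2.png

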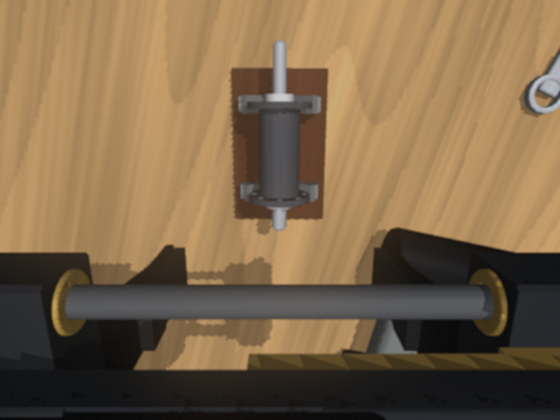

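Run:
```python
from h import *
from cell import *
d1=pickle.load(open('w1.pkl','rb'));d=pickle.load(open('w2.pkl','rb'))
m=cv2.resize(d['frame'][30:240,240:320],None,fx=2.8,fy=2.8,interpolation=cv2.INTER_CUBIC)[:,:,::-1];cv2.imwrite('pics/w2c.png',m)
p=plane(d,279.5,40.5,.037);s=plane(d,279.3,229.7,.037);L=np.linalg.norm(p-s);a=(p-s)/L
print(p,s,L,'origin',s+a*.064, p-a*.082,'dir',a,np.degrees(np.arctan2(a[1],a[0])))
print(tri(d,(279.5,40.5),d1,(273.5,53)),tri(d,(279.3,229.7),d1,(273.2,203.3)))
C=cloud(d);print(C[130:170:8,279])
for v in (55,70,85,120,140,160,222): print(v,d['frame'][v,255:305].mean(1).astype(int))
o=(s+a*.064+p-a*.082)/2;print(o)
g=goto([o[0],o[1],.037-.019],-a[:2],read_state())
```

```text
[ 0.54636881 -0.0938422   0.037     ] [ 0.58453254 -0.23398254  0.037     ] 0.14524387956188017 origin [ 0.56771614 -0.17223136  0.037     ] [ 0.56791482 -0.17296091  0.037     ] dir [-0.26275621  0.96486226  0.        ] 105.23366886451137
(array([ 0.54670523, -0.09454277,  0.04151973]), np.float64(0.0003136002744511962)) (array([ 0.58437091, -0.23319881,  0.03933449]), np.float64(0.00010012743543018813))
[[ 0.56266434 -0.15479703  0.05047798]
 [ 0.56419305 -0.16039113  0.05081894]
 [ 0.56573102 -0.1660181   0.05132452]
 [ 0.56729566 -0.1717455   0.05136327]
 [ 0.56884092 -0.17739608  0.05239055]]
55 [126 129 132 134 134 134 134 133 131 130 129 128 128 129 130 132 133 127
 119 125 141 155 166 177 185 188 182 174 165 154 143 142 146 150 151 151
 151 151 152 152 154 155 155 157 157 156 154 152 152 150]
70 [ 69  71  70  70  63  60  59  60  60  59  60  59  59  58  58  59  62  76
  98 121 142 155 167 178 183 185 181 173 164 153 130 102  79  73  72  72
  73  73  73  73  73  73  74  73  76  76  75  75  76  75]
85 [ 72  71  69  66  60  58  58  58  60  58  58  59  58  57  56  56  60  76
  96 
[... 241 characters left out ...]
8 76 75 73 71 69 66 63 59 56 54 55
 55 56]
140 [53 52 53 51 50 50 56 58 59 63 66 70 71 73 73 73 76 78 81 82 85 85 86 85
 84 84 85 86 85 85 84 83 83 81 80 78 77 74 73 71 69 67 63 61 61 65 69 70
 70 70]
160 [53 53 51 51 47 50 53 58 60 63 66 69 71 72 73 74 76 78 80 83 84 84 85 85
 85 84 83 85 84 84 85 84 82 80 78 77 76 74 72 70 68 66 62 60 63 69 69 70
 69 69]
222 [147 138 121 109 104 104 103 103 101 103 104 104 104 103 107 117 119 112
 118 134 149 162 170 174 175 172 168 165 156 143 131 134 146 154 155 154
 154 153 153 155 157 157 156 157 156 157 157 157 157 156]
[ 0.56781548 -0.17259613  0.037     ]
turn [-0.08 -0.01 -0.  ] shift now [-38.  123.6  -1.4] shift in target axes [-38.  123.6  -1.2]
```

View pics/w2c.png

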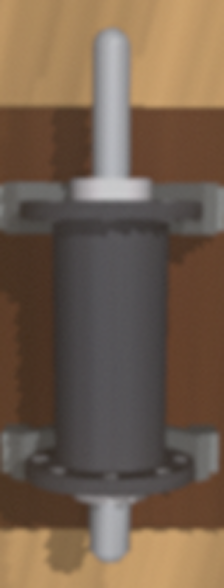

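send_rows(rows=[[0,0,0,-38,0,-1.2,100],[0,0,0,0,35,0,100],[0,0,0,0,35,0,100],[0,0,0,0,30,0,100],[0,0,0,0,23,0,100],[0,0,0,0,0,0,100]], newtons=50)

```text
t: 3.5
ee_pos: [0.5653, -0.1722, 0.0151]
ee_rot: [0.562, -0.431, 0.428, -0.561]
contact_force: [-0.7, -0.3, 0.2]
opening: 0.0873
```

send_rows(rows=[[0,0,0,0,0,0,60],[0,0,0,0,0,0,45],[0,0,0,0,0,0,38],[0,0,0,0,0,0,0],[0,0,0,0,0,0,0],[0,0,0,0,0,0,0]], newtons=50)

```text
t: 4.0
ee_pos: [0.5676, -0.1741, 0.0186]
ee_rot: [-0.561, 0.43, -0.431, 0.562]
contact_force: [-0.6, 0.5, -0.7]
opening: 0.0548
```

send_rows(rows=[[0,0,0,0,0,0,0],[0,0,0,0,0,0,0],[0,0,0,0,0,0,0],[0,0,0,0,0,0,0],[0,0,0,0,0,0,0]])

```text
t: 4.42
ee_pos: [0.5673, -0.1739, 0.0176]
ee_rot: [-0.561, 0.43, -0.43, 0.561]
contact_force: [3.4, 1.4, 1.6]
opening: 0.0219
```

Run:
```python
from h import *
from cell import *
st,d=wsnap('w3');print(st['opening'],st['contact_force'])
s=snapshot('scene');cv2.imwrite('pics/s3.png',cv2.resize(s['frame'][130:250,200:360],None,fx=4,fy=4)[:,:,::-1])
```

```text
0.021876754357145707 [3.37140524 1.44330337 1.64208372]
```

View pics/w3.png

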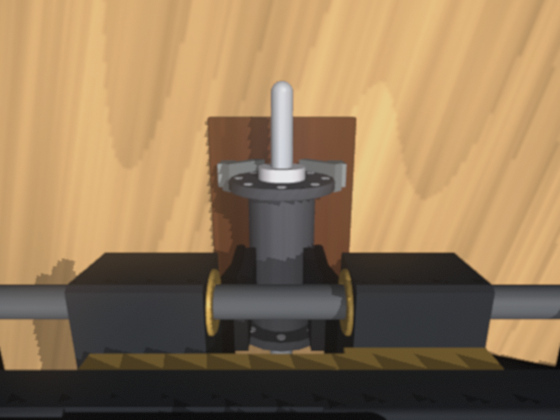

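View pics/s3.png

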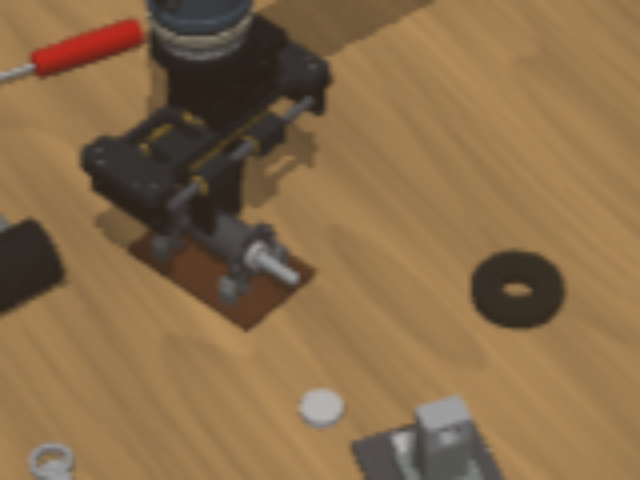

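send_rows(rows=[[0,0,0,0,-10,0,0],[0,0,0,0,-15,0,0],[0,0,0,0,-15,0,0],[0,0,0,0,0,0,0],[0,0,0,0,0,0,0]])

```text
t: 4.93
ee_pos: [0.5673, -0.1741, 0.0582]
ee_rot: [-0.561, 0.43, -0.43, 0.562]
contact_force: [0.7, 0.7, 1.3]
opening: 0.0002
```

Run:
```python
from h import *
from cell import *
st,d=wsnap('w4');print(st['opening'],st['contact_force'],st['ee_pos'])
s=snapshot('scene');cv2.imwrite('pics/s4.png',cv2.resize(s['frame'][130:250,200:360],None,fx=4,fy=4)[:,:,::-1])
```

```text
0.0002390177515115102 [0.65183363 0.6510277  1.29593339] [ 0.56726673 -0.17413767  0.05824052]
```

View pics/w4.png

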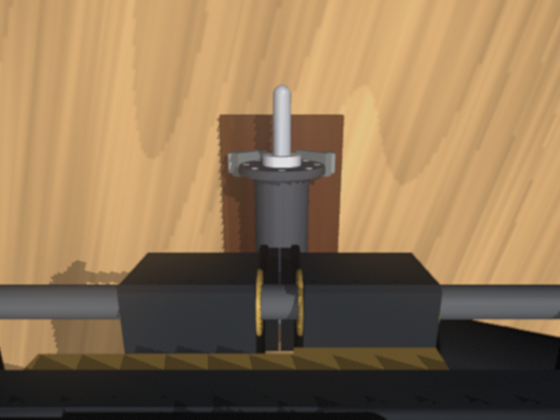

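View pics/s4.png

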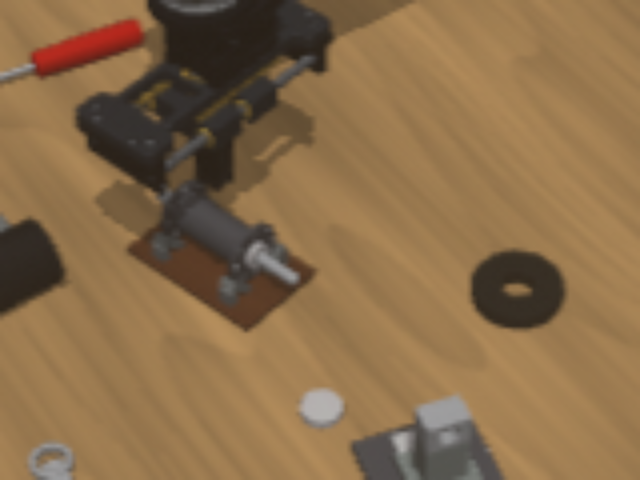

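Run:
```python
from h import *
from cell import *
st=read_state();s=snapshot('scene');pickle.dump(s,open('scene4.pkl','wb'))
for z in (0,.019,.04,.07):print(z,proj(s,np.array(st['ee_pos'])+[0,0,z]))
a=cv2.resize(s['frame'][140:210,220:290],None,fx=8,fy=8,interpolation=cv2.INTER_CUBIC)
for z,c in((0,(255,0,0)),(.019,(0,255,0)),(.07,(0,0,255))):
    q=(proj(s,np.array(st['ee_pos'])+[0,0,z])-[220,140]+.5)*8;cv2.circle(a,tuple(q.astype(int).tolist()),5,c,1)
cv2.imwrite('pics/s4b.png',a[:,:,::-1])
C=cloud(s);
for v in range(166,186,2):print(v,C[v,250:262:3].round(3).tolist())
```

```text
0 [254.29842002 181.19205027]
0.019 [253.96193762 176.73014843]
0.04 [253.58181955 171.68961883]
0.07 [253.02323967 164.28260855]
166 [[0.601, -0.128, 0.174], [0.591, -0.129, 0.168], [0.562, -0.164, 0.125], [0.489, -0.276, 0.001]]
168 [[0.579, -0.17, 0.121], [0.576, -0.157, 0.13], [0.561, -0.166, 0.116], [0.493, -0.27, -0.001]]
170 [[0.577, -0.174, 0.109], [0.576, -0.159, 0.121], [0.562, -0.165, 0.108], [0.497, -0.264, -0.004]]
172 [[0.576, -0.178, 0.097], [0.574, -0.163, 0.108], [0.564, -0.164, 0.102], [0.502, -0.255, -0.003]]
174 [[0.579, -0.174, 0.094], [0.573, -0.166, 0.098], [1.036, 0.699, 1.04], [0.51, -0.243, 0.001]]
176 [[0.561, -0.208, 0.049], [0.574, -0.165, 0.09], [0.564, -0.164, 0.086], [0.513, -0.238, -0.002]]
178 [[0.563, -0.206, 0.042], [0.534, -0.24, -0.002], [0.526, -0.235, -0.002], [0.516, -0.233, -0.006]]
180 [[0.571, -0.192, 0.05], [0.56, -0.193, 0.043], [0.531, -0.227, -0.001], [0.524, -0.22, 0.001]]
182 [[0.577, -0.182, 0.052], [0.567, -0.18, 0.049], [0.56, -0.174, 0.049], [0.528, -0.214, -0.001]]
184 [[0.579, -0.18, 0.047], [0.572, -0.172, 0.05], [0.568, -0.162, 0.056], [0.556, -0.164, 0.047]]
```

View pics/s4b.png

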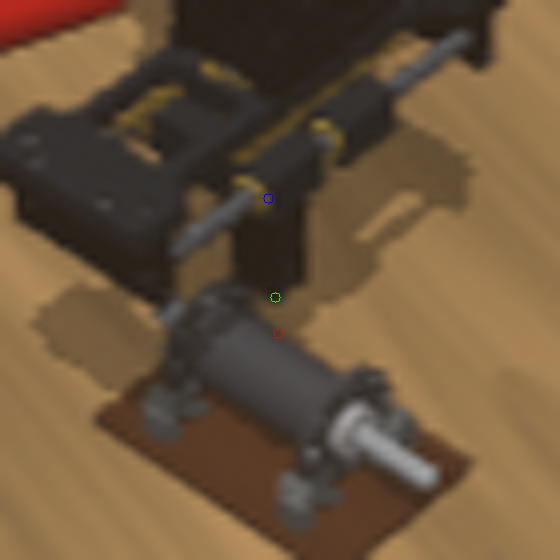

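Run:
```python
from h import *
from cell import *
st=read_state();s=pickle.load(open('scene4.pkl','rb'))
a=np.array([-.2626,.9649,0]);e=np.array(st['ee_pos']);n=np.array([.9649,.2626,0])
for px,py in((285,292),(300,288),(255,283),(240,268),(270,292)):
    o,r=ray(s,px/8+220-.5,py/8+140-.5)
    P=o+r*(((e+a*.0095-o)@a)/(r@a)); print(px,py,P.round(4),'z rel tcp',(P-e)[2],'lat',(P-e)@n)
C=cloud(s).reshape(-1,3);k=(C-e);m=(abs(k@a-.0095)<.006)&(abs(k@n)<.03)&(k[:,2]>.004)&(k[:,2]<.12)
print(np.sort(k[m][:,2])[:25].round(4)); print(np.c_[k[m]@a,k[m]@n,k[m][:,2]][np.argsort(k[m][:,2])][:14].round(4))
```

```text
285 292 [ 0.5676 -0.1634  0.088 ] z rel tcp 0.031340616465106115 lat 0.004147594719012497
300 288 [ 0.56   -0.1655  0.0843] z rel tcp 0.027574395656372215 lat -0.003766026590544671
255 283 [ 0.582  -0.1595  0.1037] z rel tcp 0.04698570408055159 lat 0.019050929370922134
240 268 [ 0.5886 -0.1577  0.1163] z rel tcp 0.05963316155419019 lat 0.025905340006801895
270 292 [ 0.5751 -0.1614  0.0937] z rel tcp 0.03702445803250221 lat 0.011827603419119273
[0.0282 0.0292 0.0292 0.0325 0.033  0.0337 0.0345 0.0355 0.0368 0.0375
 0.0378 0.0379 0.038  0.038  0.0388 0.0397 0.0404 0.0409 0.0423 0.0434
 0.0436 0.0438 0.0446 0.0449 0.0454]
[[ 0.0085 -0.0049  0.0282]
 [ 0.0083  0.0079  0.0292]
 [ 0.0099  0.0009  0.0292]
 [ 0.014  -0.0037  0.0325]
 [ 0.0133  0.0086  0.033 ]
 [ 0.0064  0.01    0.0337]
 [ 0.0125 -0.0054  0.0345]
 [ 0.011  -0.0028  0.0355]
 [ 0.0126  0.0032  0.0368]
 [ 0.0109  0.0057  0.0375]
 [ 0.014   0.009   0.0378]
 [ 0.0076 -0.0022  0.0379]
 [ 0.0119  0.0111  0.038 ]
 [ 0.009   0.008   0.038 ]]
```

send_rows(rows=[[0,0,0,0,0,0,100],[0,0,0,0,0,0,100],[0,0,0,0,0,0,100],[0,0,0,0,0,0,100],[0,0,0,0,0,0,100],[0,0,0,0,0,0,100],[0,0,0,0,0,0,100]])

```text
t: 5.67
ee_pos: [0.567, -0.1739, 0.0576]
ee_rot: [-0.561, 0.43, -0.43, 0.561]
contact_force: [0.4, -1.0, -0.2]
opening: 0.0392
```

send_rows(rows=[[0,0,0,0,0,0,100],[0,0,0,0,20,0,100],[0,0,0,0,20,0,100],[0,0,0,0,0,0,100],[0,0,0,0,0,0,100]])

```text
t: 6.08
ee_pos: [0.5662, -0.1738, 0.017]
ee_rot: [0.562, -0.431, 0.429, -0.561]
contact_force: [0.1, -0.9, 0.3]
opening: 0.0722
```

Run:
```python
from h import *
from cell import *
st=read_state();s=snapshot('scene');pickle.dump(s,open('scene5.pkl','wb'));print(st['t'],st['ee_pos'],st['opening'],st['contact_force'])
cv2.imwrite('pics/s5.png',cv2.resize(s['frame'][140:220,210:300],None,fx=7,fy=7,interpolation=cv2.INTER_CUBIC)[:,:,::-1])
a=np.array([-.2626,.9649,0]);e=np.array(st['ee_pos']);n=np.array([.9649,.2626,0])
C=cloud(s).reshape(-1,3);k=C-e;uv=np.argwhere(np.ones(s['range_z'].shape))
m=(abs(k@a)<.016)&(abs(k@n)<.07)&(abs(k@n)>.037)&(k[:,2]>.0)&(k[:,2]<.12)
o=np.argsort(k[m][:,2]);print(np.c_[k[m]@a,k[m]@n,k[m][:,2],uv[m]][o][:30].round(4))
```

```text
6.0833 [ 0.56616765 -0.17378522  0.01698655] 0.07215155486594498 [ 0.11979929 -0.8659638   0.29873656]
[[-9.60e-03  4.48e-02  2.98e-02  1.90e+02  2.42e+02]
 [ 8.50e-03 -3.86e-02  3.00e-02  1.78e+02  2.65e+02]
 [ 3.40e-03  4.52e-02  3.02e-02  1.92e+02  2.45e+02]
 [ 1.11e-02  4.44e-02  3.05e-02  1.93e+02  2.47e+02]
 [ 1.08e-02  3.97e-02  3.09e-02  1.92e+02  2.48e+02]
 [-7.00e-04  4.51e-02  3.18e-02  1.91e+02  2.44e+02]
 [-5.60e-03  4.44e-02  3.21e-02  1.90e+02  2.43e+02]
 [-1.02e-02  4.39e-02  3.30e-02  1.89e+02  2.42e+02]
 [ 1.26e-02 -4.35e-02  3.33e-02  1.77e+02  2.67e+02]
 [ 1.09e-02  3.94e-02  3.51e-02  1.91e+02  2.48e+02]
 [ 1.60e-03 -3.72e-02  3.54e-02  1.76e+02  2.63e+02]
 [ 9.40e-03  4.65e-02  3.54e-02  1.92e+02  2.46e+02]
 [ 1.30e-02 -3.87e-02  3.72e-02  1.77e+02  2.66e+02]
 [ 4.00e-04  4.56e-02  3.72e-02  1.90e+02  2.44e+02]
 [ 5.70e-03  4.68e-02  3.73e-02  1.91e+02  2.45e+02]
 [ 1.32e-02  4.59e-02  3.74e-02  1.92e+02  2.47e+02]
 [ 9.80e-03  3.80e-02  3.76e-02  1.90e+02  2.48e+02]
 [-3.80e-03  4.55e-02  3.86e-02  1.89e+02  2.43e+02]
 [ 1.14e-02  4.39e-02  3.89e-02  1.91e+02  2.47e+02]
 [ 1.17e-02 -4.02e-02  3.95e-02  1.76e+02  2.66e+02]
 [ 1.13e-02 -4.52e-02  3.99e-02  1.75e+02  2.67e+02]
 [ 1.01e-02 -3.74e-02  4.06e-02  1.76e+02  2.65e+02]
 [ 1.50e-02 -4.12e-02  4.09e-02  1.76e+02  2.67e+02]
 [ 1.10e-02  4.76e-02  4.16e-02  1.91e+02  2.46e+02]
 [-4.50e-03  4.45e-02  4.17e-02  1.88e+02  2.43e+02]
 [ 1.06e-02  4.28e-02  4.19e-02  1.90e+02  2.47e+02]
 [ 6.20e-03  4.68e-02  4.21e-02  1.90e+02  2.45e+02]
 [ 4.00e-03  4.45e-02  4.30e-02  1.89e+02  2.45e+02]
 [ 9.20e-03  4.55e-02  4.30e-02  1.90e+02  2.46e+02]
 [ 1.13e-02 -4.08e-02  4.31e-02  1.75e+02  2.66e+02]]
```

View pics/s5.png

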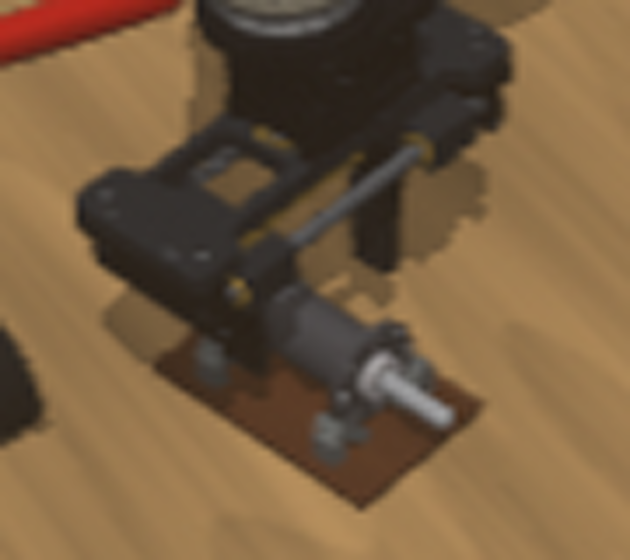

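send_rows(rows=[[0,0,0,0,8,0,100],[0,0,0,0,8,0,100],[0,0,0,0,6,0,100],[0,0,0,0,0,0,100]])

```text
t: 6.47
ee_pos: [0.566, -0.1735, -0.0057]
ee_rot: [0.562, -0.431, 0.429, -0.561]
contact_force: [-0.8, -0.4, -0.2]
opening: 0.0867
```

send_rows(rows=[[0,0,0,0,3,0,100],[0,0,0,0,3,0,100],[0,0,0,0,0,0,100],[0,0,0,0,0,0,100]])

```text
t: 6.8
ee_pos: [0.5669, -0.174, -0.0105]
ee_rot: [0.561, -0.43, 0.43, -0.561]
contact_force: [-0.2, -0.0, 0.9]
opening: 0.0871
```

send_rows(rows=[[0,0,0,0,0,0,0],[0,0,0,0,0,0,0],[0,0,0,0,0,0,0],[0,0,0,0,0,0,0],[0,0,0,0,0,0,0],[0,0,0,0,0,0,0],[0,0,0,0,0,0,0],[0,0,0,0,0,0,0]])

```text
t: 7.47
ee_pos: [0.567, -0.1739, -0.0104]
ee_rot: [-0.561, 0.43, -0.43, 0.561]
contact_force: [1.1, 0.5, -0.1]
opening: 0.0416
```

send_rows(rows=[[0,0,0,0,0,0,0],[0,0,0,0,0,0,0],[0,0,0,0,0,0,0]])

```text
t: 7.72
ee_pos: [0.5684, -0.1737, -0.0101]
ee_rot: [-0.561, 0.429, -0.431, 0.562]
contact_force: [3.5, 1.2, -0.6]
opening: 0.0307
```

send_rows(rows=[[0,0,0,0,0,0,0],[0,0,0,0,0,0,0],[0,0,0,0,0,0,0]])

```text
t: 7.97
ee_pos: [0.5683, -0.1737, -0.0101]
ee_rot: [-0.561, 0.429, -0.431, 0.562]
contact_force: [4.9, 1.7, -1.7]
opening: 0.0312
```

send_rows(rows=[[0,0,0,0,-8,0,0],[0,0,0,0,-20,0,0],[0,0,0,0,-30,0,0],[0,0,0,0,-35,0,0],[0,0,0,0,-35,0,0],[0,0,0,0,-12,0,0],[0,0,0,0,0,0,0],[0,0,0,0,0,0,0]])

```text
t: 8.63
ee_pos: [0.5653, -0.1737, 0.1286]
ee_rot: [0.562, -0.431, 0.429, -0.561]
contact_force: [-0.2, -0.5, -3.6]
opening: 0.0309
```

Run:
```python
from h import *
from cell import *
st,d=wsnap('w6');print(st['ee_pos'],st['opening'],st['contact_force'],st['moment'])
s=snapshot('scene');pickle.dump(s,open('scene6.pkl','wb'));cv2.imwrite('pics/s6.png',s['frame'][:,:,::-1])
```

```text
[ 0.56534541 -0.17374507  0.12859311] 0.03088892647204796 [-0.20429215 -0.50957182 -3.59552899] [-0.11971166  0.03809735  0.00462595]
```

View pics/w6.png

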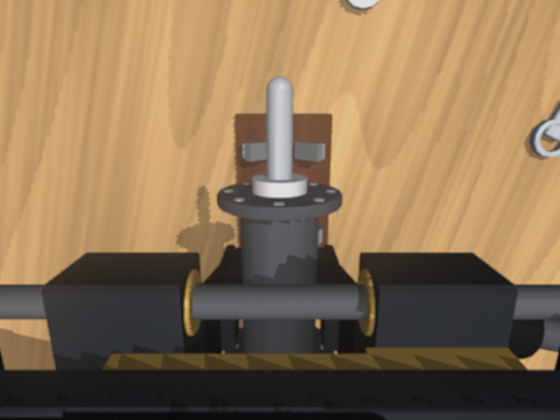

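View pics/s6.png

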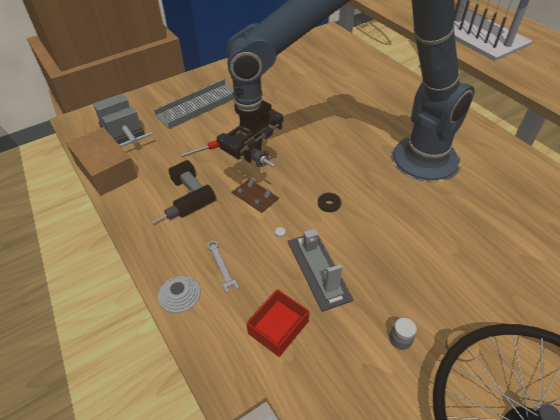

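Run:
```python
from h import *
from cell import *
st=read_state();goto([.553,.1025,.135],[-.223,-.975],st)
d=pickle.load(open('w6.pkl','rb'));M=R.from_quat(st['ee_rot']).as_matrix();C=(cloud(d)-d['ee'])@M*1000
for v in (78,82,90,100,120,150,180,187,195,215,230): print(v,C[v,280].round(1))
def rt(u,v):
    o,r=ray(d,u,v);o=(o-d['ee'])@M*1000;r=r@M;return o,r
for u,v in((280,77),(280.,160)):
    o,r=rt(u,v)
    for y in(-42,-47,-52):print(u,v,y,(o+r*(y-o[1])/r[1]).round(1))
F=d['frame']
for v in (90,110,130,150,165,225,240):
    print(v,[int(x) for x in F[v,235:325:1].mean(1)] if v>200 else [int(x) for x in F[v,260:300].mean(1)])
```

```text
turn [ 0.33 27.96 -0.08] shift now [-269.3   -7.6   60.5] shift in target axes [-266.2   -8.   -72.8]
78 [-82.8 -48.7  -0.4]
82 [-81.4 -49.8  -0.4]
90 [-78.6 -51.9  -0.4]
100 [-75.1 -51.1  -0.4]
120 [-68.  -50.2  -0.4]
150 [-57.1 -51.   -0.4]
180 [-45.9 -52.7  -0.4]
187 [-44.3 -57.4  -0.4]
195 [-41.  -56.4  -0.4]
215 [-37.5 -70.9  -0.5]
230 [-29.2 -62.4  -0.4]
280 77 -42 [-83.6 -42.   -0.4]
280 77 -47 [-83.3 -47.   -0.4]
280 77 -52 [-83.  -52.   -0.4]
280.0 160 -42 [-52.  -42.   -0.4]
280.0 160 -47 [-52.7 -47.   -0.4]
280.0 160 -52 [-53.4 -52.   -0.4]
90 [145, 144, 147, 150, 151, 144, 130, 121, 130, 144, 155, 163, 171, 178, 184, 192, 199, 203, 206, 207, 208, 207, 204, 201, 196, 192, 190, 186, 180, 172, 163, 150, 141, 145, 153, 160, 163, 168, 170, 171]
110 [152, 152, 152, 152, 149, 138, 122, 117, 129, 142, 154, 163, 171, 177, 184, 192, 199, 204, 206, 205, 206, 205, 202, 198, 195, 191, 188, 185, 179, 172, 160, 149, 146, 157, 168, 171, 173, 174, 175, 176]
130 [84, 84, 85, 87, 86, 89, 98, 112, 126, 141, 152, 162, 170, 177, 184, 193, 201, 205, 206, 205, 204, 203, 201, 197, 193, 190, 188, 
[... 491 characters left out ...]
59, 63, 65, 67, 68, 70, 71, 73, 75, 76, 80, 81, 82, 82, 82, 82, 82, 83, 84, 83, 83, 82, 83, 84, 84, 84, 83, 80, 85, 92, 95, 96, 96, 96, 97, 97, 95, 94, 94, 95, 96, 97, 95, 95, 93, 93, 92, 94, 96, 95, 94, 94, 93, 91, 92, 91, 90, 91, 89, 88, 88, 86, 85, 85, 82, 83, 82, 81, 80, 78, 76, 74, 73, 70, 68, 70, 75, 78, 77, 77, 75, 74]
240 [139, 135, 121, 97, 75, 62, 55, 55, 56, 59, 61, 63, 66, 68, 69, 70, 72, 74, 77, 79, 79, 81, 81, 81, 80, 82, 84, 84, 84, 85, 86, 88, 89, 91, 92, 92, 93, 93, 94, 94, 95, 94, 95, 94, 92, 93, 92, 93, 93, 94, 95, 95, 95, 93, 93, 94, 94, 94, 94, 93, 91, 90, 90, 89, 89, 89, 88, 87, 86, 85, 84, 82, 81, 80, 80, 78, 77, 76, 74, 71, 68, 68, 80, 107, 130, 138, 128, 102, 80, 72]
```

send_rows(rows=[[0,0,0,-20,-2,5,0],[0,0,0,-36,-2,8,0],[0,0,0,-38,-2,8,0],[0,0,0,-38,-2,8,0],[0,0,0,-38,0,8,0],[0,0,0,-38,0,8,0],[0,0,0,-36,0,8,0],[0,0,0,-25,0,7,0]])

```text
t: 9.4
ee_pos: [0.5521, 0.1056, 0.135]
ee_rot: [0.563, -0.431, 0.427, -0.561]
contact_force: [0.3, 0.1, -2.8]
opening: 0.031
```

send_rows(rows=[[0,7,0,0,0,0,0],[0,7,0,0,0,0,0],[0,7,0,0,0,0,0],[0,6.5,0,0,0,0,0],[0,0,0,0,0,0,0],[0,0,0,0,0,0,0]])

```text
t: 9.9
ee_pos: [0.5535, 0.1012, 0.1357]
ee_rot: [-0.445, 0.551, -0.55, 0.442]
contact_force: [0.0, 1.0, -3.0]
opening: 0.031
```

Run:
```python
from h import *
st,d=wsnap('w7');print(st['t'],st['ee_pos'],st['opening'],st['contact_force'],st['moment'])
goto([.553,.1025,.135],[-.223,-.975],st)
```

```text
9.9 [0.55349404 0.10116807 0.13568819] 0.03097969363721777 [ 0.03144859  1.02644008 -3.01308422] [-0.12171047  0.05575727  0.01944039]
turn [0.19 0.64 0.14] shift now [-1.2  0.7 -0.8] shift in target axes [-1.2  0.7 -0.8]
```

View pics/w7.png

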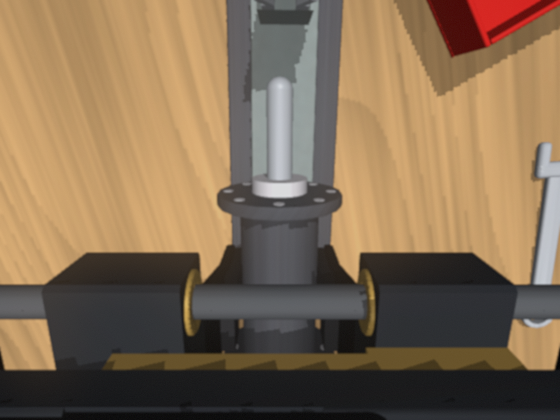

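send_rows(rows=[[0,0.5,0,-5,-25,0,0],[0,0,0,-10,-35,0,0],[0,0,0,-5,-20,0,0],[0,0,0,0,0,0,0],[0,0,0,0,0,0,0]])

```text
t: 10.37
ee_pos: [0.5595, 0.1209, 0.2177]
ee_rot: [0.441, -0.553, 0.553, -0.441]
contact_force: [-0.5, -0.6, -4.4]
opening: 0.0312
```

Run:
```python
from h import *
st,d=wsnap('w8');print(st['t'],st['ee_pos'],st['opening'],st['contact_force'],st['moment'])
cv2.imwrite('pics/w8c.png',cv2.resize(d['frame'][0:230,190:370],None,fx=2.6,fy=2.6,interpolation=cv2.INTER_CUBIC)[:,:,::-1])
```

```text
10.3667 [0.5594689  0.12089109 0.21774061] 0.031180281385987496 [-0.49910774 -0.60571466 -4.44797938] [-0.13851425  0.15750366  0.04398302]
```

View pics/w8c.png

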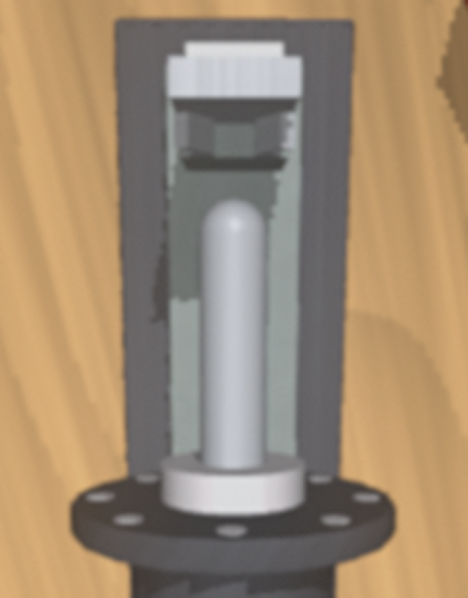

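Run:
```python
from h import *
from cell import *
d=pickle.load(open('w8.pkl','rb'));F=d['frame'];C=cloud(d);st=read_state()
g=F.mean(2)
hsv=cv2.cvtColor(F,cv2.COLOR_RGB2HSV)
L=[];Rr=[]
for v in range(14,170,4):
    row=hsv[v,220:345,1].astype(float)
    # base: sat low ; wood sat high
    m=row<70; idx=np.where(m)[0]
    # subpixel crossings at 70
    i=idx[0]+220; j=idx[-1]+220
    S=hsv[v,:,1].astype(float)
    ul=i-1+(S[i-1]-70)/(S[i-1]-S[i]); ur=j+(70-S[j])/(S[j+1]-S[j])
    L.append(plane(d,ul,v,.010));Rr.append(plane(d,ur,v,.010))
L=np.array(L);Rr=np.array(Rr)
w=np.linalg.norm((L-Rr)[:,:2],axis=1);print('width',w.round(4)[::4])
for P in(L,Rr,(L+Rr)/2):
    vx,vy,x0,y0=cv2.fitLine((P[:,:2]*1000).astype(np.float32),cv2.DIST_HUBER,0,.1,.001).ravel()
    if vy<0:vx,vy=-vx,-vy
    print('dir',vx,vy,np.degrees(np.arctan2(vy,vx)),'pt',x0,y0)
# wall top
for v in (26,30,34): print(v,g[v,248:262].astype(int),g[v,300:314].astype(int),C[v,270:300:10,2].round(4))
print(g[15:60,270].astype(int),g[15:60,290].astype(int))
print(C[38:70:3,280].round(4))
```

```text
width [0.0883 0.0884 0.0883 0.0884 0.0885 0.0883 0.0883 0.0882 0.0885 0.0882]
dir 0.2229741 0.97482437 77.11622 pt 533.3851 206.50986
dir 0.22400717 0.9745875 77.05549 pt 621.0449 193.48639
dir 0.22331214 0.974747 77.09635 pt 576.47296 196.73038
26 [101 102 100  99 103 124 159 190 202 205 206 208 208 210] [204 204 204 203 199 177 134 102 100 101 101 101 102 102] [0.1193 0.1203 0.1185]
30 [101 101 100  99 104 124 160 189 202 204 206 207 207 210] [203 203 202 203 198 175 131 103  99 101 101 101 101 102] [0.1201 0.1201 0.1198]
34 [101 102 101  99 100 117 157 189 202 205 206 207 209 210] [204 204 203 203 197 173 129 102  99 100 101 101 102 102] [0.1205 0.12   0.1196]
[124 172 206 217 218 217 213 206 204 204 203 203 203 202 203 203 203 203
 203 203 203 190 145  96  79  78  81  80  81  84  93  97 100  99  99  98
  98  99  99  99  99 101  98  91  84] [123 171 206 217 218 216 213 208 205 205 205 205 205 204 205 205 205 205
 204 204 206 191 145  95  79  79  80  79  79  85  94 101 101 101 100 100
 100 101 101 101 101 102  99  93  83]
[[0.586  0.2378 0.1136]
 [0.586  0.2377 0.1006]
 [0.5861 0.2378 0.0851]
 [0.5861 0.2377 0.069 ]
 [0.5856 0.2355 0.0686]
 [0.5851 0.2333 0.068 ]
 [0.5846 0.231  0.0676]
 [0.584  0.2284 0.0696]
 [0.584  0.2279 0.0514]
 [0.584  0.2278 0.0263]
 [0.5835 0.2255 0.0221]]
```

```bash
cat >> h.py <<'E'
HUB=np.array([-1.3,-46.5,-.4])/1000
SD=np.array([np.cos(np.radians(77.1)),np.sin(np.radians(77.1)),0]) # stand x
SN=np.array([-SD[1],SD[0],0]) # stand y
def hubpose(st):
    M=R.from_quat(st['ee_rot']).as_matrix();return np.array(st['ee_pos'])+M@HUB, M
E
python3 - <<'E'
from h import *
from cell import *
d=pickle.load(open('w8.pkl','rb'));st=read_state();C=cloud(d)
b=np.array([.57647,.19673,0])
w=plane(d,279.85,37.2,.1205);wl=plane(d,253.9,30,.121);wr=plane(d,305.8,30,.121)
print('wall face pt',w,'lat vs base line',(w-b)@SN,'width',np.linalg.norm(wl-wr),'mid lat',((wl+wr)/2-b)@SN)
print('wall x on axis rel b',(w-b)@SD, (np.array([.586,.2378,0])-b)@SD)
# slot floor edges
g=d['frame'].mean(2)
for v in (48,52,56): print(v,g[v,256:304].astype(int))
P=[]
for v in (50,53):
    zz=C[v,255:305];print(((zz-b)@SN).round(4)[::2],zz[::2,2].round(3))
h,M=hubpose(st);print('hub',h,'lat',(h-b)@SN,'along',(h-b)@SD,'tool x vs stand x deg',np.degrees(np.arctan2(M[:,0]@SN,-M[:,0]@SD)), M[:,0].round(4),M[:,2].round(4))
E
```

```text
wall face pt [0.58576066 0.23723302 0.1205    ] lat vs base line -1.3875621212338296e-05 width 0.03670708924855562 mid lat -2.0779591349774147e-06
wall x on axis rel b 0.041554909525495315 0.04216101585101785
48 [148 132 125 126 125 120 109 101  99  98  99  99 100 100  99 100 103 106
 107 107 107 105 105 105 104 105 104 105 106 106 105 102 100 100 101 101
  99 100  99  98 101 106 116 124 130 140 154 164]
52 [148 133 127 127 126 120 110 101  99 100  99  99  99  99  99 100 104 112
 114 113 112 111 111 111 111 111 111 111 111 111 111 108 103 101 101 100
 100 101 100  99 100 107 116 129 152 173 177 170]
56 [150 138 127 118 115 111 102  97  98  98  99 100  99 100 101 100 105 113
 113 112 112 112 111 111 109 110 111 111 111 111 110 105 100 100 102 101
 101 100  99  98  98 106 128 150 162 169 171 165]
[ 0.0236  0.0179  0.0164  0.0148  0.0132  0.0117  0.0102  0.0087  0.0071
  0.0056  0.004   0.0023  0.0006 -0.0011 -0.0028 -0.0045 -0.0062 -0.0076
 -0.0091 -0.0107 -0.0122 -0.0136 -0.0151 -0.0167 -0.0184] [0.023 0.091 0.091 0.092 0.092 0.089 0.087 0.084 0.081 0.07  0.068 0.069
 0.069 0.069 0.069 0.068 0.069 0.081 0.084 0.085 0.089 0.091 0.093 0.094
 0.091]
[ 0.0236  0.0181  0.0164  0.0148  0.0132  0.0117  0.0102  0.0087  0.0071
  0.0057  0.004   0.0023  0.0006 -0.0011 -0.0028 -0.0045 -0.0062 -0.0076
 -0.0092 -0.0107 -0.0121 -0.0136 -0.0152 -0.0168 -0.0184] [0.024 0.09  0.091 0.092 0.092 0.089 0.086 0.084 0.081 0.069 0.069 0.069
 0.069 0.069 0.068 0.07  0.069 0.081 0.084 0.087 0.091 0.092 0.093 0.092
 0.093]
hub [0.5582941 0.1217494 0.262867 ] lat 0.0009777377656907242 along -0.07714595688127146 tool x vs stand x deg -0.035806179902280924 [-0.2226 -0.9749  0.001 ] [ 0.9749 -0.2226 -0.0021]
```

send_rows(rows=[[0,0,0,-15,0,1,0],[0,0,0,-14,20,0,0],[0,0,0,0,35,0,0],[0,0,0,0,35,0,0],[0,0,0,0,30,0,0],[0,0,0,0,15,0,0],[0,0,0,0,0,0,0],[0,0,0,0,0,0,0]])

```text
t: 11.08
ee_pos: [0.5655, 0.1486, 0.0807]
ee_rot: [-0.442, 0.553, -0.553, 0.439]
contact_force: [-0.1, -0.1, -2.6]
opening: 0.0307
```

```bash
cat > p.py <<'E'
from h import *
from cell import *
b=np.array([.57647,.19673,0])
def rep(st):
    h,M=hubpose(st);f=np.array(st['contact_force'])
    print('t',round(st['t'],2),'hub lat %.2f along %.2f (tip %.2f, wall 41.9) z %.2f'%tuple(1000*np.array([(h-b)@SN,(h-b)@SD,(h-b)@SD+.082,h[2]])),'yaw %.2f pitch %.2f roll %.2f'%tuple(np.degrees([np.arctan2(M[:,0]@SN,-M[:,0]@SD),M[2,0],M[2,2]])),'F along %.2f lat %.2f z %.2f'%(f@SD,f@SN,f[2]),'open %.4f'%st['opening'],'mom',np.round(st['moment'],2))
if __name__=='__main__':
    import sys
    if len(sys.argv)>1: st,d=wsnap(sys.argv[1])
    else: st=read_state()
    rep(st)
E
python3 p.py w9
```

```text
t 11.08 hub lat 0.16 along -47.93 (tip 34.07, wall 41.9) z 127.23 yaw 0.02 pitch 0.14 roll -0.19 F along -0.16 lat 0.05 z -2.63 open 0.0307 mom [-0.09  0.04 -0.03]
```

View pics/w9.png

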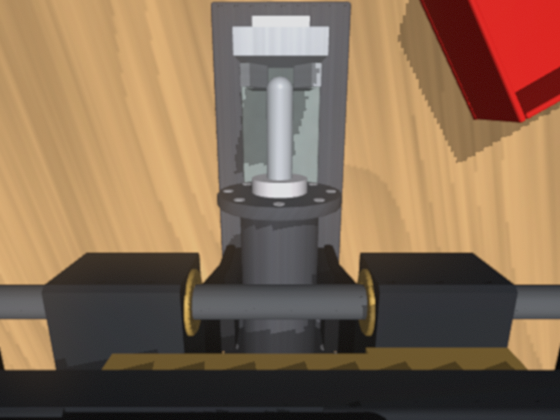

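send_rows(rows=[[0,0,0,0,6,0,0],[0,0,0,0,5.5,0,0],[0,0,0,-2,0,0,0],[0,0,0,-2,0,0,0],[0,0,0,0,0,0,0],[0,0,0,0,0,0,0]])

```text
t: 11.63
ee_pos: [0.568, 0.1533, 0.0715]
ee_rot: [0.44, -0.553, 0.553, -0.441]
contact_force: [0.4, -0.0, -2.7]
opening: 0.0308
```

```bash
python3 p.py
```

```text
t 11.63 hub lat -1.02 along -42.95 (tip 39.05, wall 41.9) z 118.04 yaw -0.02 pitch -0.04 roll 0.03 F along 0.07 lat -0.40 z -2.73 open 0.0308 mom [-0.13  0.09 -0.07]
```

send_rows(rows=[[0,0,0,-2,0,0,0],[0,0,0,-2,0,0,0],[0,0,0,-1,0,0,0],[0,0,0,0,0,0,0]])

```text
t: 11.97
ee_pos: [0.5689, 0.1574, 0.0712]
ee_rot: [0.441, -0.553, 0.553, -0.44]
contact_force: [-0.2, -1.0, -2.5]
opening: 0.0308
```

```bash
python3 p.py
```

```text
t 11.97 hub lat -1.02 along -38.70 (tip 43.30, wall 41.9) z 117.66 yaw 0.02 pitch 0.03 roll 0.01 F along -1.00 lat -0.01 z -2.45 open 0.0308 mom [-0.41  0.08 -0.  ]
```

send_rows(rows=[[0,0,0,-2,0,0,0],[0,0,0,-2,0,0,0],[0,0,0,-1,0,0,0],[0,0,0,0,0,0,0]])

```text
t: 12.3
ee_pos: [0.5699, 0.1621, 0.0711]
ee_rot: [0.441, -0.553, 0.553, -0.44]
contact_force: [0.3, -4.4, -3.6]
opening: 0.0307
```

```bash
python3 p.py w10
```

```text
t 12.3 hub lat -0.98 along -33.89 (tip 48.11, wall 41.9) z 117.55 yaw 0.03 pitch 0.05 roll -0.00 F along -4.23 lat -1.28 z -3.56 open 0.0307 mom [-0.9   0.15 -0.06]
```

View pics/w10.png

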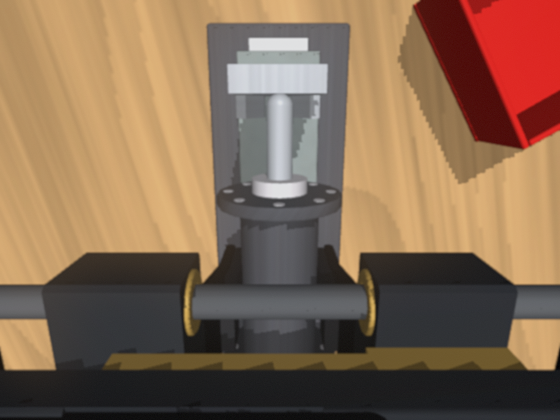

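send_rows(rows=[[0,0,0,-2,1,-0.5,0],[0,0,0,-2,1,-0.5,0],[0,0,0,-2,0,0,0],[0,0,0,-2,0,0,0],[0,0,0,-2,0,0,0],[0,0,0,0,0,0,0],[0,0,0,0,0,0,0]])

```text
t: 12.93
ee_pos: [0.5708, 0.1708, 0.0688]
ee_rot: [0.441, -0.553, 0.554, -0.44]
contact_force: [-0.5, -6.4, -2.0]
opening: 0.0308
```

```bash
cat > tip.py <<'E'
from p import *
import sys
st,d=wsnap(sys.argv[1]);rep(st);M=R.from_quat(st['ee_rot']).as_matrix()
g=d['frame'].mean(2);print(g[70:150,280].astype(int))
C=((cloud(d)-d['ee'])@M*1000)[:,280];print([(v,C[v].round(1).tolist()) for v in range(86,150,6)])
def tx(v):
    o,r=ray(d,280,v);o=(o-d['ee'])@M*1000;r=r@M;return (o+r*(-46.5-o[1])/r[1])[0]
for v in range(90,150,5): print(v,'c=%.1f'%(83.3+tx(v)),end=' ')
E
python3 tip.py w11
```

```text
t 12.93 hub lat 0.10 along -25.09 (tip 56.91, wall 41.9) z 115.33 yaw 0.06 pitch 0.14 roll -0.04 F along -6.39 lat -0.90 z -2.01 open 0.0308 mom [-1.5   0.23 -0.05]
[165 166 167 166 166 166 166 166 166 165 166 165 165 165 165 165 165 164
 171 185 202 210 211 212 210 211 211 211 212 210 210 210 211 210 210 210
 210 209 210 210 209 210 210 209 210 210 209 196 167 165 183 193 198 205
 212 220 224 224 222 215 211 207 208 208 207 208 208 208 208 207 208 207
 208 207 207 207 207 207 207 207]
[(86, [-83.9, 47.0, -0.2]), (92, [-77.5, -51.1, -0.4]), (98, [-75.4, -51.0, -0.4]), (104, [-73.3, -52.3, -0.4]), (110, [-71.2, -51.3, -0.4]), (116, [-69.1, -50.1, -0.4]), (122, [-67.0, -51.3, -0.4]), (128, [-64.8, -51.6, -0.4]), (134, [-62.7, -51.9, -0.4]), (140, [-60.4, -51.3, -0.4]), (146, [-58.3, -52.7, -0.4])]
90 c=4.9 95 c=6.7 100 c=8.5 105 c=10.3 110 c=12.1 115 c=14.0 120 c=15.8 125 c=17.7 130 c=19.5 135 c=21.4 140 c=23.3 145 c=25.2
```

View pics/w11.png

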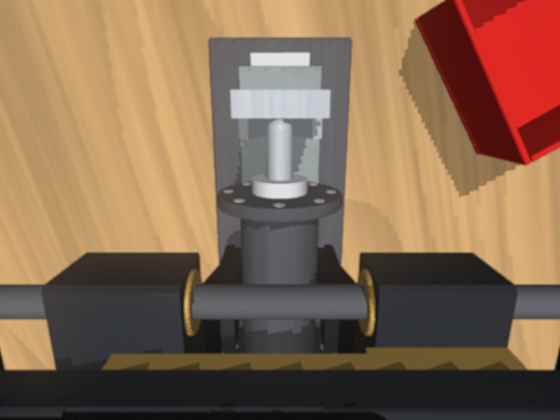

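send_rows(rows=[[0,0,0,-2,0,0,0],[0,0,0,-2,0,0,0],[0,0,0,-1.3,0,0,0],[0,0,0,0,0,0,0],[0,0,0,0,0,0,0],[0,0,0,0,0,0,0]])

```text
t: 13.48
ee_pos: [0.5717, 0.1748, 0.0688]
ee_rot: [0.441, -0.553, 0.554, -0.439]
contact_force: [-2.0, -9.2, -1.5]
opening: 0.0306
```

```bash
python3 p.py
```

```text
t 13.48 hub lat 0.10 along -20.92 (tip 61.08, wall 41.9) z 115.27 yaw 0.11 pitch 0.22 roll -0.07 F along -9.43 lat -0.16 z -1.54 open 0.0306 mom [-1.85  0.43 -0.01]
```

send_rows(rows=[[0,0,0,-1.2,0,0,0],[0,0,0,0,3,0,0],[0,0,0,0,4,0,0],[0,0,0,0,4,0,0],[0,0,0,0,4,0,0],[0,0,0,0,3,0,0],[0,0,0,0,0,0,0],[0,0,0,0,0,0,0]])

```text
t: 14.15
ee_pos: [0.572, 0.1756, 0.0506]
ee_rot: [0.441, -0.553, 0.554, -0.439]
contact_force: [-1.4, -9.3, -2.8]
opening: 0.0306
```

```bash
python3 tip.py w12
```

```text
t 14.15 hub lat -0.03 along -20.05 (tip 61.95, wall 41.9) z 97.08 yaw 0.13 pitch 0.24 roll -0.06 F along -9.33 lat -0.69 z -2.81 open 0.0306 mom [-1.98  0.29 -0.04]
[222 199 171 161 161 163 164 165 165 165 165 165 165 165 164 165 165 164
 165 165 164 165 165 164 164 165 165 165 166 165 165 165 161 159 178 199
 209 209 209 208 208 208 208 208 208 208 208 208 208 208 207 207 207 207
 208 207 208 207 207 208 207 207 207 208 208 200 172 146 141 143 147 148
 148 148 149 149 148 148 148 148]
[(86, [-83.0, 26.6, -0.2]), (92, [-79.9, 27.4, -0.2]), (98, [-76.6, 25.7, -0.2]), (104, [-73.3, -70.8, -0.4]), (110, [-71.5, -69.5, -0.4]), (116, [-69.6, -69.5, -0.4]), (122, [-67.8, -70.6, -0.4]), (128, [-65.9, -69.1, -0.4]), (134, [-64.0, -69.8, -0.4]), (140, [-60.4, -51.4, -0.4]), (146, [-58.1, -50.1, -0.4])]
90 c=4.9 95 c=6.7 100 c=8.5 105 c=10.3 110 c=12.1 115 c=14.0 120 c=15.8 125 c=17.7 130 c=19.5 135 c=21.4 140 c=23.3 145 c=25.2
```

View pics/w12.png

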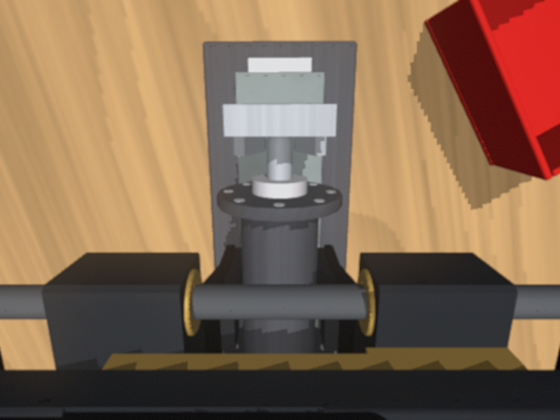

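send_rows(rows=[[0,0,0,0,3,0,0],[0,0,0,0,3,0,0],[0,0,0,0,3,0,0],[0,0,0,0,3,0,0],[0,0,0,0,0,0,0],[0,0,0,0,0,0,0]])

```text
t: 14.7
ee_pos: [0.572, 0.1757, 0.0386]
ee_rot: [0.441, -0.553, 0.554, -0.439]
contact_force: [-1.8, -9.4, -3.3]
opening: 0.0309
```

```bash
python3 p.py
```

```text
t 14.7 hub lat 0.01 along -20.01 (tip 61.99, wall 41.9) z 85.07 yaw 0.12 pitch 0.23 roll -0.06 F along -9.52 lat -0.37 z -3.32 open 0.0309 mom [-1.98  0.32 -0.05]
```

send_rows(rows=[[0,0,0,0,3,0,0],[0,0,0,0,3,0,0],[0,0,0,0,2.5,0,0],[0,0,0,0,1.5,0,0],[0,0,0,0,0,0,0],[0,0,0,0,0,0,0]])

```text
t: 15.2
ee_pos: [0.572, 0.1758, 0.0287]
ee_rot: [0.441, -0.553, 0.554, -0.439]
contact_force: [-2.0, -9.0, -2.1]
opening: 0.0308
```

```bash
python3 p.py w13
python3 - <<'E'
from h import *
from cell import *
s=snapshot('scene');pickle.dump(s,open('scene13.pkl','wb'));cv2.imwrite('pics/s13.png',cv2.resize(s['frame'][200:320,260:380],None,fx=5,fy=5,interpolation=cv2.INTER_CUBIC)[:,:,::-1])
E
```

```text
t 15.2 hub lat 0.04 along -19.92 (tip 62.08, wall 41.9) z 75.20 yaw 0.12 pitch 0.22 roll -0.06 F along -9.19 lat -0.08 z -2.11 open 0.0308 mom [-1.87  0.31 -0.03]
```

View pics/w13.png

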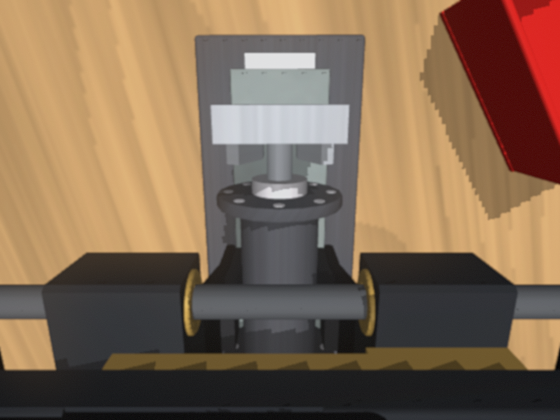

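View pics/s13.png

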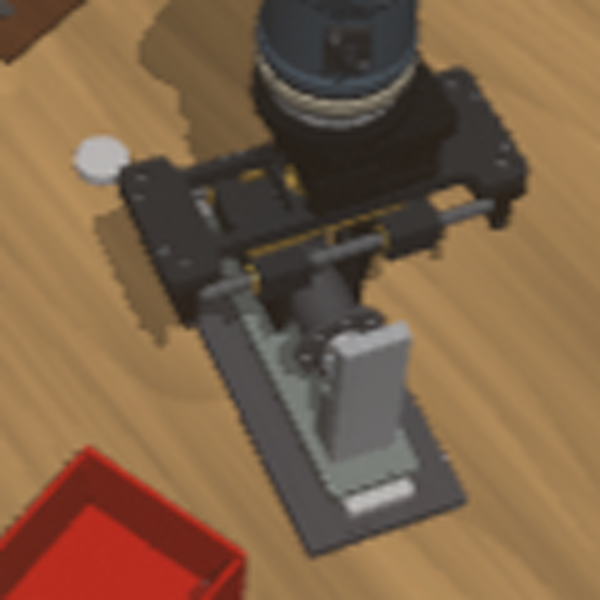

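send_rows(rows=[[0,0,0,1,0,0,0],[0,0,0,1,0,0,0],[0,0,0,1,0,0,0],[0,0,0,1,0,0,0],[0,0,0,0,0,0,0],[0,0,0,0,0,0,0]])

```text
t: 15.8
ee_pos: [0.5713, 0.1726, 0.0288]
ee_rot: [0.441, -0.553, 0.554, -0.439]
contact_force: [-1.7, -7.5, -1.8]
opening: 0.0311
```

```bash
python3 p.py
```

```text
t 15.8 hub lat 0.03 along -23.23 (tip 58.77, wall 41.9) z 75.28 yaw 0.11 pitch 0.16 roll -0.04 F along -7.66 lat 0.03 z -1.83 open 0.0311 mom [-1.65  0.26 -0.05]
```

send_rows(rows=[[0,0,0,1,0,0,0],[0,0,0,1,0,0,0],[0,0,0,1,0,0,0],[0,0,0,0,0,0,0],[0,0,0,0,0,0,0]])

```text
t: 16.22
ee_pos: [0.5707, 0.1703, 0.0288]
ee_rot: [0.441, -0.553, 0.554, -0.44]
contact_force: [-0.9, -6.7, -2.1]
opening: 0.031
```

```bash
python3 tip.py w14
```

```text
t 16.22 hub lat 0.05 along -25.66 (tip 56.34, wall 41.9) z 75.33 yaw 0.09 pitch 0.13 roll -0.03 F along -6.71 lat -0.63 z -2.09 open 0.0310 mom [-1.44  0.25 -0.02]
[166 165 165 166 165 165 165 165 165 165 172 191 207 212 212 210 211 211
 211 211 210 211 211 211 211 211 210 210 210 210 210 210 210 210 210 209
 209 210 209 209 209 209 209 209 209 209 208 209 209 209 200 174 148 140
 144 147 148 148 147 149 148 148 148 148 148 147 148 148 148 148 147 148
 147 147 147 148 147 146 147 147]
[(86, [-77.8, -92.0, -0.5]), (92, [-76.3, -91.8, -0.5]), (98, [-74.8, -91.4, -0.5]), (104, [-73.3, -89.9, -0.5]), (110, [-71.8, -91.0, -0.5]), (116, [-70.3, -91.6, -0.5]), (122, [-66.9, -51.0, -0.4]), (128, [-64.8, -50.8, -0.4]), (134, [-62.6, -51.6, -0.4]), (140, [-60.4, -51.5, -0.4]), (146, [-58.3, -52.2, -0.4])]
90 c=4.9 95 c=6.7 100 c=8.5 105 c=10.3 110 c=12.1 115 c=14.0 120 c=15.8 125 c=17.7 130 c=19.5 135 c=21.4 140 c=23.3 145 c=25.2
```

send_rows(rows=[[0,0,0,1,0,0,0],[0,0,0,1,0,0,0],[0,0,0,1,0,0,0],[0,0,0,1,0,0,0],[0,0,0,0,0,0,0],[0,0,0,0,0,0,0]])

```text
t: 16.77
ee_pos: [0.57, 0.1672, 0.0289]
ee_rot: [0.441, -0.553, 0.553, -0.44]
contact_force: [-0.8, -5.9, -2.9]
opening: 0.0306
```

```bash
python3 p.py
```

```text
t 16.77 hub lat 0.06 along -28.91 (tip 53.09, wall 41.9) z 75.39 yaw 0.07 pitch 0.07 roll -0.02 F along -5.95 lat -0.55 z -2.92 open 0.0306 mom [-1.28  0.16 -0.16]
```

send_rows(rows=[[0,0,0,1,0,0,0],[0,0,0,0.7,0,0,0],[0,0,0,0.5,0,0,0],[0,0,0,0,0,0,0],[0,0,0,0,0,0,0]])

```text
t: 17.18
ee_pos: [0.5698, 0.1657, 0.0291]
ee_rot: [0.441, -0.553, 0.553, -0.44]
contact_force: [-0.3, -4.7, -2.0]
opening: 0.0307
```

```bash
python3 tip.py w15
```

```text
t 17.18 hub lat 0.02 along -30.40 (tip 51.60, wall 41.9) z 75.56 yaw 0.04 pitch 0.01 roll 0.01 F along -4.66 lat -0.81 z -2.01 open 0.0307 mom [-1.13  0.01 -0.08]
[215 215 215 214 215 215 214 214 213 213 214 214 214 214 214 213 212 213
 212 212 212 212 212 212 212 212 212 212 211 213 212 200 160 121 113 120
 125 130 133 137 139 143 145 147 147 147 148 148 148 149 148 148 147 147
 147 147 148 147 147 146 147 146 147 146 147 147 146 147 146 147 147 146
 146 146 146 146 147 147 145 145]
[(86, [-77.8, -90.5, -0.5]), (92, [-76.4, -89.6, -0.5]), (98, [-74.8, -90.9, -0.5]), (104, [-73.3, -50.0, -0.4]), (110, [-71.2, -50.9, -0.4]), (116, [-69.1, -52.2, -0.4]), (122, [-67.0, -51.5, -0.4]), (128, [-64.8, -51.4, -0.4]), (134, [-62.6, -51.4, -0.4]), (140, [-60.5, -52.1, -0.4]), (146, [-58.1, -50.1, -0.4])]
90 c=4.9 95 c=6.7 100 c=8.5 105 c=10.3 110 c=12.1 115 c=14.0 120 c=15.8 125 c=17.7 130 c=19.5 135 c=21.4 140 c=23.3 145 c=25.2
```

send_rows(rows=[[0,0,0,0.8,0,0,0],[0,0,0,0,0.4,0,0],[0,0,0,0,0,0,0],[0,0,0,0,0,0,0]], newtons=10)

```text
t: 17.57
ee_pos: [0.5696, 0.1653, 0.0288]
ee_rot: [-0.44, 0.553, -0.553, 0.441]
contact_force: [0.2, -4.3, -3.2]
opening: 0.0317
```

send_rows(rows=[[0,0,0,0,0,0,0],[0,0,0,0,0,0,0],[0,0,0,0,0,0,0]], newtons=3)

```text
t: 17.82
ee_pos: [0.5695, 0.1659, 0.0287]
ee_rot: [-0.441, 0.553, -0.553, 0.441]
contact_force: [0.5, -2.5, -3.8]
opening: 0.032
```

```bash
python3 tip.py w16|head -1
```

```text
t 17.82 hub lat 0.27 along -30.34 (tip 51.66, wall 41.9) z 75.22 yaw -0.01 pitch -0.04 roll -0.00 F along -2.27 lat -1.07 z -3.81 open 0.0320 mom [-0.74  0.03 -0.05]
```

send_rows(rows=[[0,0,0,0,0,0,45],[0,0,0,0,0,0,60],[0,0,0,0,0,0,80],[0,0,0,0,0,0,100],[0,0,0,0,0,0,100],[0,0,0,0,0,0,100],[0,0,0,0,0,0,100],[0,0,0,0,0,0,100]])

```text
t: 18.53
ee_pos: [0.5696, 0.1653, 0.0287]
ee_rot: [-0.441, 0.553, -0.553, 0.441]
contact_force: [-0.5, -0.3, -0.1]
opening: 0.0772
```

```bash
python3 tip.py w17|head -1
```

```text
t 18.53 hub lat 0.12 along -30.90 (tip 51.10, wall 41.9) z 75.25 yaw 0.02 pitch -0.01 roll 0.00 F along -0.36 lat 0.39 z -0.15 open 0.0772 mom [-0.1   0.09  0.06]
```

View pics/w17.png

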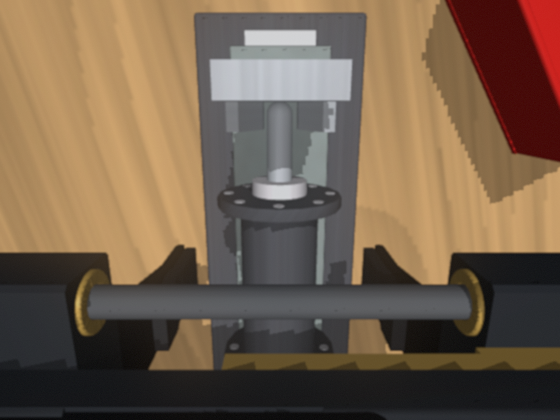

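send_rows(rows=[[0,0,0,0,-10,0,100],[0,0,0,0,-25,0,100],[0,0,0,0,-35,0,100],[0,0,0,0,-38,0,100],[0,0,0,0,-38,0,100],[0,0,0,25,-25,0,100],[0,0,0,38,0,0,100],[0,0,0,38,0,0,100]])

```text
t: 19.25
ee_pos: [0.5481, 0.0667, 0.2025]
ee_rot: [0.44, -0.552, 0.553, -0.443]
contact_force: [-0.8, -1.0, 0.5]
opening: 0.0874
```

send_rows(rows=[[0,0,0,20,0,0,100],[0,0,0,0,0,0,100],[0,0,0,0,0,0,100]])

```text
t: 19.5
ee_pos: [0.5424, 0.0459, 0.2007]
ee_rot: [-0.439, 0.554, -0.554, 0.44]
contact_force: [0.4, 1.1, -0.5]
opening: 0.0869
```

Run:
```python
from h import *
from cell import *
st,d=wsnap('w18');print(st['t'],st['ee_pos'],st['contact_force'])
s=snapshot('scene');cv2.imwrite('pics/s18.png',cv2.resize(s['frame'][210:320,260:380],None,fx=5,fy=5,interpolation=cv2.INTER_CUBIC)[:,:,::-1])
```

```text
19.5 [0.54238874 0.04594673 0.20070938] [ 0.35456139  1.14774137 -0.51085421]
```

View pics/w18.png

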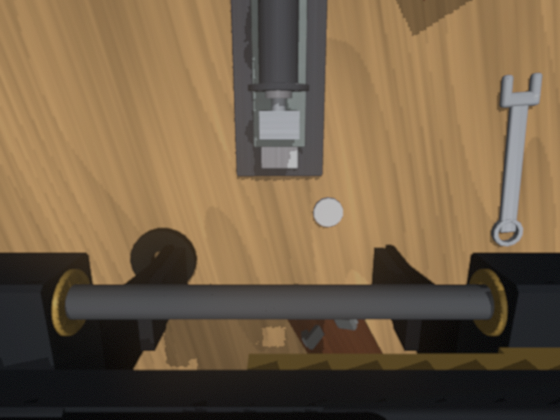

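View pics/s18.png

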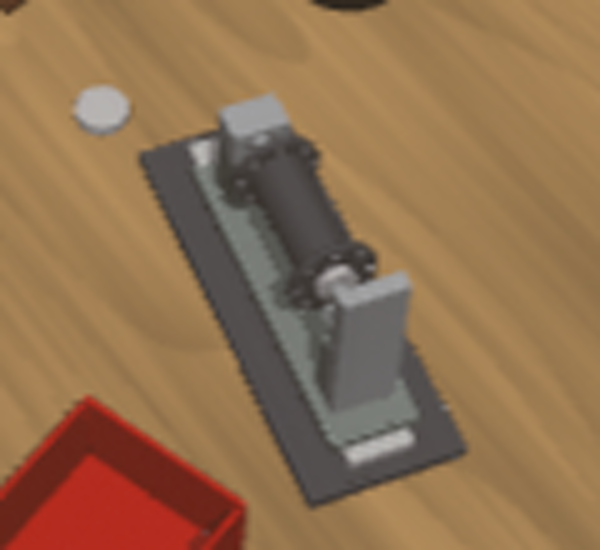

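send_rows(rows=[[0,0,0,-30,-5,0,100],[0,0,0,-30,-5,0,100],[0,0,0,-25,0,0,100],[0,0,0,0,0,0,100],[0,0,0,0,0,0,100],[0,0,0,0,0,0,100]])

```text
t: 20.1
ee_pos: [0.5612, 0.1306, 0.2093]
ee_rot: [0.441, -0.553, 0.553, -0.441]
contact_force: [-0.5, -0.4, 0.2]
opening: 0.0872
```

Run:
```python
from h import *
st,d=wsnap('w19');print(st['t'],st['ee_pos'],st['contact_force'])
cv2.imwrite('pics/w19c.png',cv2.resize(d['frame'][0:240,200:360],None,fx=2.5,fy=2.5,interpolation=cv2.INTER_CUBIC)[:,:,::-1])
C=cloud(d);b=np.array([.57647,.19673,0])
for v in range(30,240,3): P=C[v,280];print(v,((P-b)@SD*1000).round(1),((P-b)@SN*1000).round(1),(P[2]*1000).round(1),end=' | ')
```

```text
20.1 [0.56122807 0.13056371 0.20934913] [-0.47532073 -0.3579526   0.23119487]
30 72.7 0.3 15.1 | 33 68.9 0.3 22.3 | 36 50.9 0.4 118.6 | 39 48.6 0.4 121.0 | 42 47.0 0.4 119.4 | 45 45.1 0.4 118.8 | 48 43.0 0.4 120.3 | 51 41.9 0.4 113.7 | 54 42.1 0.3 94.6 | 57 41.9 0.3 77.3 | 60 39.7 0.3 77.4 | 63 37.3 0.3 78.0 | 66 35.0 0.3 78.1 | 69 32.7 0.3 78.4 | 72 30.3 0.3 79.9 | 75 28.2 0.3 77.8 | 78 25.7 0.3 79.7 | 81 23.5 0.3 78.7 | 84 21.2 0.3 77.4 | 87 18.8 0.3 78.9 | 90 16.5 0.2 78.5 | 93 14.1 0.2 78.4 | 96 11.6 0.3 85.1 | 99 9.3 0.2 84.4 | 102 7.0 0.2 82.8 | 105 4.7 0.3 98.1 | 108 2.4 0.3 96.4 | 111 -0.0 0.2 89.0 | 114 -2.4 0.2 89.0 | 117 -4.8 0.2 89.0 | 120 -7.2 0.2 87.1 | 123 -9.4 0.2 90.4 | 126 -11.9 0.2 89.0 | 129 -14.3 0.2 88.8 | 132 -16.5 0.2 91.2 | 135 -19.2 0.2 88.4 | 138 -21.6 0.2 88.4 | 141 -24.1 0.2 87.8 | 144 -26.4 0.2 88.9 | 147 -29.0 0.2 88.5 | 150 -31.3 0.2 89.3 | 153 -33.9 0.2 88.4 | 156 -36.3 0.2 89.0 | 159 -38.8 0.2 89.2 | 162 -41.4 0.1 89.0 | 165 -43.7 0.1 90.1 | 168 -46.3 0.1 89.9 | 171 -49.1 0.1 88.3 | 174 -51.5 0.1 89.3 | 177 -54.0 0.1 89.4 | 180 -56.8 0.1 88.6 | 183 -59.1 0.1 89.7 | 186 -61.9 0.1 88.7 | 189 -64.6 0.1 88.3 | 192 -65.2 0.1 97.1 | 195 -67.6 0.1 98.1 | 198 -70.1 0.1 98.4 | 201 -77.7 0.1 78.9 | 204 -80.0 0.0 80.4 | 207 -83.2 0.0 79.0 | 210 -86.1 0.0 78.5 | 213 -86.6 0.0 86.4 | 216 -89.6 0.0 85.3 | 219 -91.9 0.0 86.9 | 222 -95.0 0.0 85.9 | 225 -98.1 0.0 84.9 | 228 -100.3 0.0 86.9 | 231 -103.1 0.0 86.6 | 234 -105.9 0.0 86.8 | 237 -134.6 -0.2 15.3 |
```

View pics/w19c.png

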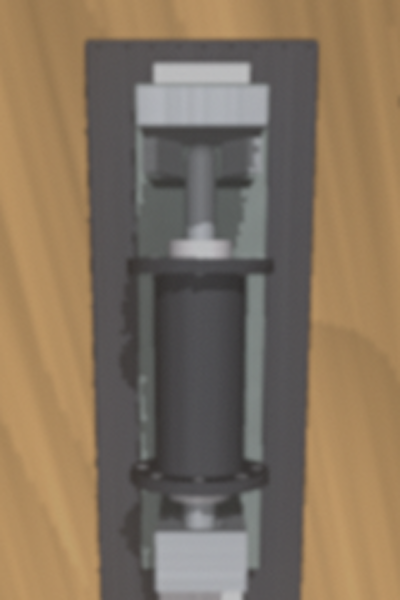

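```bash
python3 -c "
from cell import *
print(read_state()['t'],sign_off())"
```

```text
the job is handed in; nothing more can be done
20.15 None
```

The hub is mounted in the stand and released, and I handed the job in at about 20 s of the 58 s allowed. `sign_off()` reports no verdict, so success rests on my own last checks.

**What I did**
- I found the hub and stand with the cameras and lifted the hub out of the cradle.
- I pressed the plunger about 20 mm in against the tall wall, at about 9.5 N measured at the wrist.
- I lowered the hub into line, backed it off so the stub entered the closed cup, then eased the grip and opened the gripper.

**Last checks (wrist camera and depth, after letting go)**

| Check | Result | Needed |
|---|---|---|
| Plunger in | about 8.4 mm | 5–10.5 mm |
| Stub in the 10 mm closed cup | about 9.5 mm | fully home |
| Sideways offset from cup axis | about 0.2 mm | within 5 mm |
| Height against cup axis | about 1–2 mm low | within 5 mm |
| Offset in x from stand middle | about +5 mm | within 12 mm |

- The gripper was clear of everything, with wrist force at noise level.
- The highest wrist force I read along the stand during the job was about 9.5 N, against the 20 N limit.

**What failed or disagreed**
- **First grasp missed:** the fingertips sit about 29 mm above the reported tool point, not at it as the text says. The fingers closed over the top of the barrel and left the hub in the cradle. I measured the offset in the pictures and went lower on the second try.
- **Depth readings:** the stand's surfaces read about 0.5–1 mm lower than the heights given.
- **Not checked:** I did not re-measure the bystanders at the end. No move came near them, and those in view looked in place.

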